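Load the preload stand with two slotted weights and lock it

TASK

Load the weight hanger on the green preload stand: slide the larger grey slotted disc sideways onto its rod and rest it on the steel dish, then put the smaller blue disc flat on top of it with its slot on the opposite side from the grey one's, so that neither can slide off. When the two weights have sunk the hanger, thread the yellow-handled locking pin through the bores of both aluminium lugs, in until its handle is up against the lug, and let go of everything; leave the brush, the yellow bin and the can where they are.

Things in the scene. Friction and masses are not known exactly. Their poses are not given: they have to be found in the camera images.
- stand: green preload stand fixed on the bench; origin on the bench under the hanger's rod, z up. Its green base reaches from x = -170 to +50 mm (12 mm thick, +-45 mm in y, +-70 mm at the lugs); a green column (+-32 mm in x, +-38 mm in y, 82 mm high) guides the hanger. Two lugs stand 140 mm to the -x side of the rod
- rod_foot (a point): the weight hanger: foot of its rod, centre of the top of its round steel dish (90 mm across); moves with the hanger; axes as the stand's. Above this point stands a round rod 10 mm thick and 64 mm long, then a red cap 30 mm across and 8 mm high (top 72 mm above this point), too wide for the slots: discs go on sideways below the cap. 115 mm above the bench unloaded
- carriage (a joint): how far the weight hanger has sunk, m: 0 up (spring), 0.020 fully down. Either disc alone does not sink it; the two together sink it to the bottom by themselves within about 1 s. An orange tongue on the hanger lies between the lugs: it blocks the bores while the hanger is up, and drops below them when it is down; the pin over it then keeps it down
- bore_mid (a point): on the common axis of the two lugs' bores, half-way between the lugs, 50 mm above the bench; axes as the stand's: the bores run along y. Bore diameter 20 mm. Each lug is a plate 12 mm thick, from 30 to 42 mm from this point along +-y, 44 mm wide in x, its top 17 mm above the axis. Outside each lug, from 42 to 70 mm, a green ledge 11 mm below the axis carries the pin's handle upright. The pin may come from either side
- grey_mid (a point): centre (half-way up) of the larger, grey slotted disc, 100 mm across and 14 mm thick. A straight slot 18 mm wide runs from the rim through the centre and ends, square, 9 mm beyond it. Own x points from the centre to the disc's handle, so the slot opens to -x; z up. On the x axis an ear 24 mm wide reaches out to 86 mm from the centre, level with the disc, and carries the handle; 0.48 kg in all
- grey_grip (a point): centre of the grey disc's handle, a dark plate standing upright on the ear: 12 mm thick along the disc's x (take it across this thickness), 36 mm wide along y, from 14 to 62 mm above the disc's underside. This point is 80 mm out from the disc's axis and 42 mm above its underside (28 mm above the ear, 20 mm below the plate's top)
- blue_mid (a point): centre (half-way up) of the smaller, blue slotted disc, 84 mm across and 14 mm thick. A straight slot 18 mm wide runs from the rim through the centre and ends, square, 9 mm beyond it. Own x points from the centre to the disc's handle, so the slot opens to -x; z up. On the x axis an ear 24 mm wide reaches out to 86 mm from the centre, level with the disc, and carries the handle; 0.42 kg in all
- blue_grip (a point): centre of the blue disc's handle, a dark plate standing upright on the ear: 12 mm thick along the disc's x (take it across this thickness), 36 mm wide along y, from 14 to 62 mm above the disc's underside. This point is 80 mm out from the disc's axis and 42 mm above its underside (28 mm above the ear, 20 mm below the plate's top)
- pin_mid (a point): locking pin: middle of its round steel shaft, 14 mm thick and 100 mm long, on the shaft's axis, lying level 7 mm above what it lies on. Own x along the shaft to its free tip (50 mm from here), z up; the handle is at the -x end. 0.16 kg
- pin_grip (a point): centre of the pin's handle, a yellow plate across the shaft's -x end: 12 mm thick along the shaft (take it across this thickness), 34 mm wide, 70 mm high, its foot level with the shaft's underside. This point is 56 mm from the shaft's middle, 43 mm above the shaft's axis and 20 mm below the plate's top. Fully home, it is 48 mm from bore_mid along y; fingers must then stay above the lug it meets
- grey_disc: the grey disc; origin on its axis at its underside, axes as at grey_mid
- blue_disc: the blue disc; origin on its axis at its underside, axes as at blue_mid
- pin: the locking pin; origin below the middle of its shaft, at the shaft's underside, axes as at pin_mid
- brush: bystander: dark wooden hand brush, 170 mm long, lying on the bench
- bin: bystander: open yellow plastic bin, 120 x 170 x 75 mm high
- oil_can: bystander: plain steel can, 56 mm across, 120 mm high; origin under its centre
Mind the look-alikes: they are no part of the job. Several things have the shape of the grey_disc; the one meant has the colours described above. Several things have the shape of the blue_disc; the one meant has the colours described above.

How it is judged:
By the outcome, as a careful person would: the job done as asked, in the order asked, and still so for the second after the job is handed in, with the robot touching nothing.
It also fails if it takes over 72 s, if anything falls off the work surface, if the arm or the gripper's body presses on something with over 40 N, if the wrist force passes 120 N, or if a joint passes its speed limit or range.

ROBOT

A 6-joint arm with a two-finger parallel gripper is mounted at the origin on the work surface. World frame = base frame: x ahead of the robot, y to its left, z up, the work surface at z = 0. Lengths are in m, angles in degrees, forces in N, time in s.
With the tool pointing down it reaches from about 0.4 to 0.825 m from the base axis. Payload 7 kg.
Tool frame: the origin (TCP) lies midway between the tips of the shut fingers; the grasp point (between the pads) lies 19 mm behind it; x points along the fingers, z is the direction in which the jaws open and shut, and the axes are right-handed (so a half turn about x gives the same grasp; the last joint's range is limited). The gripper opens to 88 mm and grips with 3 to 60 N. Pads are 19 mm wide; open, the fingers measure 130 mm over their backs; the gripper's body (78 mm by 193 mm) begins 47 mm behind the grasp point.
Start: joints at [-50.701, 20.546, 0.682, 0, -70.136, -16.507], TCP at [0.261, -0.622, 0.191] pointing down, gripper open.
Joint ranges: [-176.03, 176.03], [-82.01, 121.73], [-58.28, 71.71], [-173.87, 95.51], [-174.79, -0.11], [-173.66, 173.66]. Speed limits (degrees/s): [136.94, 136.94, 172.46, 180, 180, 180].

INTERFACE

Orientations are given as [roll, pitch, yaw] about the fixed x, y, z axes, in that order (R = Rz(yaw) Ry(pitch) Rx(roll)).
In Python, from plant import get_state, capture, close_job gives the robot as it stands.
- The arm moves only by the tool play_rows, never from a script. Its argument "series" is one flat list of numbers, 4 for each row, row after row: the shift along the tool's x, y, z in m, then the turn about the tool's x in rad. In form: [tx, ty, tz, spin, tx, ty, tz, spin, ...]. A call has exactly 5 rows; each row shifts and turns the commanded pose from where the row before left it, along the tool's axes as they then stand; what a row does not reach is not made up. A row lasts 1/12 s, in which the tool goes at most 41.7 mm and 7.16 degrees, less where a joint would pass 70% of its speed; a pose out of reach is approached as far as the arm can. A call is refused whole if a number of a shift passes 0.0417 or a number of a turn 0.125, either way. A call with a gripper value outside its range is refused whole. "jaw" is the opening in per cent of the stroke, from 0 (shut) to 100 (fully open), set as the call begins (left out, the last holds). The fingers move at their own pace and stop on an object; "squeeze" is the grip in N (left out, the last holds). Time passes only in rows, so rows that do not move let the fingers close, or fill a call up. It gives the time, the measured TCP pose, the force and the opening at its end, in the units of the state.
- get_state(): the state, without advancing time (a new reading comes with each control period).
- capture(name): name is "scene" or "top" or "wrist"; returns a dict with "img" (420x560x3 uint8, blue, green, red), "K" (3x3 intrinsics, pixels), "world_from_camera" (4x4, takes a point from camera to world coordinates). Camera axes: x right, y down, z forward; pixel columns grow to the right and rows downward; lengths in m; the calibration is good to about 2 mm. A picture is of the moment at which its call begins. There is no depth.
- close_job(): hands the job in, once; it reports no verdict.
The state is a dict: "time_s": time; "joints": joint angles; "qd": joint speeds; "joint_torque": joint torques, N m; "tcp_pos": TCP position; "eef_rot": TCP orientation; "contact_force": force on the tool from outside, world axes, zero at the start; "moment": the same for the moment, N m; "gripper_width": finger opening in m.
Only numpy, scipy, OpenCV 4.12 (cv2) and the standard library are available. Lean on these libraries where they do the work, as an engineer would, in place of code of your own. Each camera call takes 0.05 s, during which the arm holds its last target.

## Working session

There is one attempt and no reset: what is moved stays moved. The work goes in short steps, Python scripts to look and compute and a tool call to move; the robot and the scene stay as the last step left them, time stands still between calls to the robot, and variables do not carry over. Pictures are saved under pics/ and viewed, and the job is handed in when it is done.

Besides the shell and the picture viewer there is one more tool, called after ">>>" as name(argument=value, ...), one argument or row to a line, values as JSON. play_rows: Moves the arm, as the interface text tells. Its arguments: {"type":"object","properties":{"series":{"type":"array","items":{"type":"number"}},"jaw":{"type":"number"},"squeeze":{"type":"number"}},"required":["series"]}

```bash
ls; mkdir -p pics
python3 - <<'E'
from plant import *
import cv2,numpy as np
s=get_state();print(s)
for n in("scene","top","wrist"):
    c=capture(n);cv2.imwrite(f"pics/{n}0.png",c["img"]);print(n,c["K"].round(1).tolist(),c["world_from_camera"].round(4).tolist())
    np.savez(f"{n}0.npz",**c)
E
```

```text
pics
{'time_s': 0.0, 'joints': array([-5.07015242e+01,  2.05901033e+01,  6.34538190e-01, -2.03388824e-02,
       -7.01357780e+01, -1.65071210e+01]), 'qd': array([ 0.0805867 ,  0.01074333,  0.06437448, -0.01213273, -0.11299284,
       -0.00747493]), 'joint_torque': array([ 1.50246509e-03, -5.82718742e+01,  2.93056619e+01,  6.99717075e+00,
        6.89963999e-03, -1.65563106e-04]), 'tcp_pos': array([ 0.2612453 , -0.62180808,  0.19044289]), 'eef_rot': array([  4.68615356,  89.9066766 , 117.4705821 ]), 'contact_force': array([0.00938594, 0.27428385, 0.50516867]), 'moment': array([-0.02638309, -0.02157645,  0.00898887]), 'gripper_width': 0.08796546172073624}
scene [[428.8, 0.0, 275.9], [0.0, 428.8, 217.3], [0.0, 0.0, 1.0]] [[0.3958, 0.7241, -0.5648, 1.3066], [0.9183, -0.3173, 0.2368, -0.2959], [-0.0077, -0.6124, -0.7905, 1.1331], [0.0, 0.0, 0.0, 1.0]]
top [[395.2, 0.0, 282.4], [0.0, 395.2, 206.2], [0.0, 0.0, 1.0]] [[-0.0105, -0.9968, 0.0797, 0.5046], [-0.9999, 0.0108, 0.0027, -0.0123], [-0.0035, -0.0797, -0.9968, 1.0526], [0.0, 0.0, 0.0, 1.0]]
wrist [[317.3, 0.0, 275.3], [0.0, 317.3, 214.1], [0.0, 0.0, 1.0]] [[-0.3876, 0.8791, 0.2775, 0.1857], [0.9218, 0.3692, 0.1178, -0.6549], [0.0011, 0.3015, -0.9535, 0.3835], [0.0, 0.0, 0.0, 1.0]]
```

View pics/top0.png

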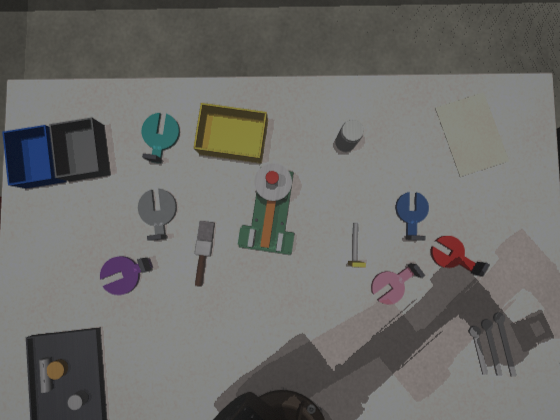

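View pics/scene0.png

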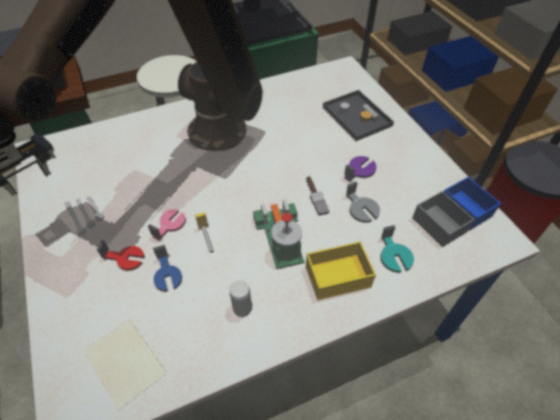

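View pics/wrist0.png

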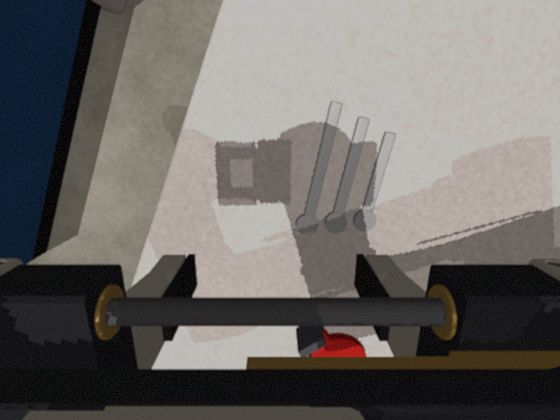

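Candidates in the top view are listed below.
- **Grey disc shape:** grey (157,207), teal (160,131), purple (120,275). By the description it is the grey one.
- **Blue disc shape:** blue (412,207), red (448,252), pink (388,288). By the description it is the blue one.
- **Pin:** (355,245), yellow handle. The stand's rod cap is at (272,178).

Next I check the choices in close crops.

Run:
```python
import cv2,numpy as np
im=cv2.imread("pics/top0.png")
def crop(x0,y0,w,h):return cv2.resize(im[y0:y0+h,x0:x0+w],None,fx=4,fy=4,interpolation=cv2.INTER_CUBIC)
a=np.hstack([crop(125,175,64,75),crop(232,155,68,75),crop(340,180,40,75)][:])
b=crop(385,180,64,75)
cv2.imwrite("pics/cropA.png",cv2.convertScaleAbs(np.hstack([a[:, :],]),alpha=1.3))
cv2.imwrite("pics/cropB.png",cv2.convertScaleAbs(b,alpha=1.3))
```

```text
(no output)
```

View pics/cropA.png

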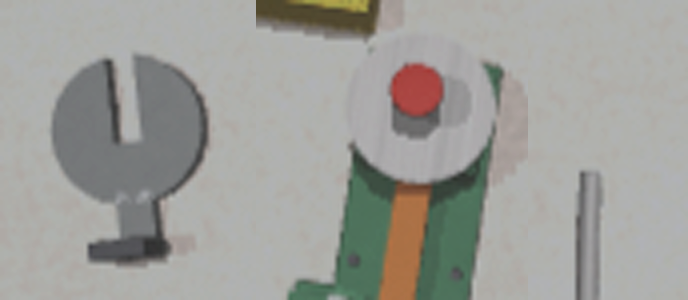

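View pics/cropB.png

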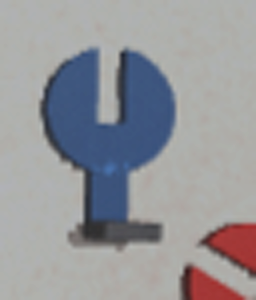

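```bash
cat > h.py <<'E'
import numpy as np,cv2
from scipy.optimize import least_squares
from scipy.spatial.transform import Rotation as R
def onplane(c,px,z):
    px=np.atleast_2d(np.asarray(px,float)); T=c["world_from_camera"];K=c["K"]
    d=np.c_[px,np.ones(len(px))]@np.linalg.inv(K).T@T[:3,:3].T
    o=T[:3,3]; return (o+d*((z-o[2])/d[:,2])[:,None])[:,:2]
def project(c,p):
    p=np.atleast_2d(p);T=np.linalg.inv(c["world_from_camera"]);q=p@T[:3,:3].T+T[:3,3];q=q@c["K"].T
    return q[:,:2]/q[:,2:]
def big(m,n=1):
    k,l,s,ce=cv2.connectedComponentsWithStats(m.astype(np.uint8));o=np.argsort(-s[1:,4])+1
    return [(l==i,s[i],ce[i]) for i in o[:n]]
def contour(m):
    c,_=cv2.findContours(m.astype(np.uint8),cv2.RETR_EXTERNAL,cv2.CHAIN_APPROX_NONE);return max(c,key=len)[:,0,:].astype(float)
def circ(P,r,c0):
    return least_squares(lambda c:np.hypot(*(P-c).T)-r,c0,loss="cauchy",f_scale=0.001).x
def pose():
    from plant import get_state
    s=get_state();return s,s["tcp_pos"],R.from_euler("xyz",s["eef_rot"],degrees=True)
def delta(target,yawjaw=None):
    """world target tcp xyz, jaw dir (deg, mod 180); prints tool-frame shift assuming tool down, and spin"""
    s,p,r=pose();d=r.inv().apply(np.array(target)-p)
    z=r.apply([0,0,1]);cur=np.degrees(np.arctan2(z[1],z[0]))
    out=dict(t=round(s["time_s"],2),tcp=p.round(4),x=r.apply([1,0,0]).round(3),jawdir=round(cur,2),F=s["contact_force"].round(1),w=round(s["gripper_width"],4),j=s["joints"].round(0),shift=d.round(4))
    if yawjaw is not None:
        e=(yawjaw-cur+90)%180-90
        out["spin_rad"]=round(-np.radians(e),4)  # tool x is down
    print(out)
E
cat > m.py <<'E'
from h import *
c=dict(np.load("top0.npz"));im=c["img"].astype(int);hsv=cv2.cvtColor(c["img"],cv2.COLOR_BGR2HSV).astype(int)
H,S,V=hsv[...,0],hsv[...,1],hsv[...,2]
print("bg",hsv[330,200],"grey",hsv[220,155],"handle",hsv[237,157])
def box(m,x0,y0,x1,y1):
    n=np.zeros_like(m,bool);n[y0:y1,x0:x1]=m[y0:y1,x0:x1];return n
def disc(name,m,r):
    m=big(m)[0][0];ct=contour(m);P=onplane(c,ct,0.014)
    b=P.mean(0);cc=circ(P,r,b);cc=circ(P,r,cc)
    res=np.abs(np.hypot(*(P-cc).T)-r);print(name,"centre",cc.round(4),"in",(res<.0015).mean().round(2))
    ys,xs=np.mgrid[0:420,0:560];Q=onplane(c,np.c_[xs.ravel(),ys.ravel()],0.014)-cc
    rr=np.hypot(*Q.T);s=(rr>0.012)&(rr<r-.006)&~m.ravel()
    # ear
    e=(rr>r+.004)&(rr<0.074)&m.ravel()
    sm=Q[s].mean(0);em=Q[e].mean(0)
    print(" slot dir",np.degrees(np.arctan2(*-sm[::-1])).round(1),s.sum()," ear dir",np.degrees(np.arctan2(*em[::-1])).round(1),e.sum())
    return cc
disc("grey",box((V<145)&(S<60)&(V>75),130,180,190,236),.05)
disc("blue",box((S>90)&(V>60)&(H>95)&(H<130),390,185,435,242),.042)
red=big(box(((H<8)|(H>170))&(S>120),255,160,290,195))[0];print("cap",red[2],onplane(c,red[2],.187))
ora=big(box((H>5)&(H<18)&(S>120)&(V>80),250,195,285,250))[0];print("orange",ora[2],cv2.minAreaRect(contour(ora[0]).astype(np.float32)))
yel=big(box((H>20)&(H<35)&(S>120),340,255,372,272))[0];print("yel",yel[1],yel[2],onplane(c,yel[2],.06))
gr=big(box((H>60)&(H<90)&(S>70),230,160,305,260))[0];print("green",gr[1],cv2.minAreaRect(contour(gr[0]).astype(np.float32)))
E
python3 m.py
python3 - <<'E'
import cv2,numpy as np
im=cv2.imread("pics/top0.png")
f=lambda x0,y0,w,h:cv2.resize(im[y0:y0+h,x0:x0+w],None,fx=6,fy=6,interpolation=cv2.INTER_CUBIC)
cv2.imwrite("pics/cropC.png",cv2.convertScaleAbs(np.hstack([f(232,190,70,70),f(335,215,40,70)]),alpha=1.3))
E
```

```text
bg [ 45   4 135] grey [105   5  93] handle [120  15  68]
grey centre [0.5646 0.3434] in 0.12
 slot dir 157.4 22  ear dir -40.1 618
blue centre [ 0.5796 -0.3511] in 0.26
 slot dir 178.7 65  ear dir 177.4 83
cap [271.66666667 177.05691057] [[0.63865732 0.01299156]]
orange [267.51653944 223.62340967] ((267.5134582519531, 223.5770263671875), (8.504852294921875, 46.282222747802734), 8.530765533447266)
yel [352 262  13   5  52] [358.23076923 263.96153846] [[ 0.43767267 -0.19693665]]
green [ 238  195   55   59 1225] ((267.8099670410156, 221.3300018310547), (53.174434661865234, 57.84133529663086), 8.130102157592773)
```

View pics/cropC.png

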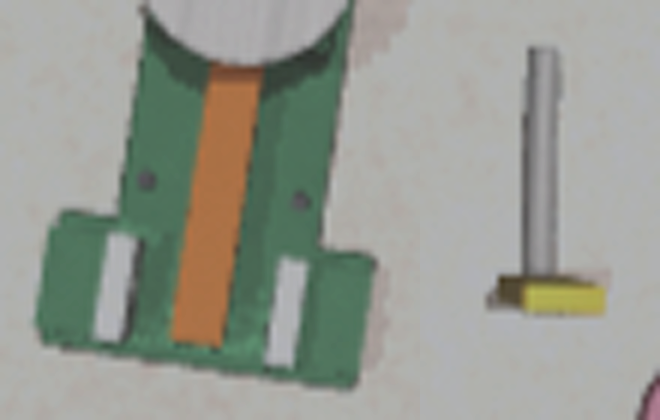

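```bash
sed -i 's/(V<145)&(S<60)&(V>75),130,180,190,236/(V<112)\&(S<60)\&(V>75),130,180,190,236/' m.py
cat >> m.py <<'E'
lug=box((S<40)&(V>125),240,225,293,256)&True
# restrict to inside green hull
hull=np.zeros((420,560),np.uint8);cv2.fillConvexPoly(hull,cv2.convexHull(contour(gr[0]).astype(np.int32)),1);hull=cv2.erode(hull,np.ones((3,3)))
L=big(lug&(hull>0),3)
for l in L: print("lug",l[1],l[2],onplane(c,l[2],.067))
a,b=[onplane(c,l[2],.067)[0] for l in L[:2]]
if a[1]<b[1]:a,b=b,a
d=a-b;print("lug sep",np.linalg.norm(d),"mid",(a+b)/2,"yaw",np.degrees(np.arctan2(d[1],d[0]))-90)
cap=onplane(c,red[2],.187)[0];e=cap-(a+b)/2;print("rod-mid dist",np.linalg.norm(e),"yaw",np.degrees(np.arctan2(e[1],e[0])))
# pin shaft
sh=box((S<30)&(V<118),345,215,365,262);sh=big(sh|box((S<30)&(V>150),350,218,362,262))[0];r=cv2.fitLine(contour(sh[0]).astype(np.float32),cv2.DIST_HUBER,0,.01,.01).ravel()
print("shaft",sh[1],r,onplane(c,[[r[2],r[3]],[r[2]+40*r[0],r[3]+40*r[1]]],.007))
E
python3 m.py
```

```text
bg [ 45   4 135] grey [105   5  93] handle [120  15  68]
grey centre [0.5886 0.3219] in 0.37
 slot dir -169.7 90  ear dir -174.3 57
blue centre [ 0.5796 -0.3511] in 0.26
 slot dir 178.7 65  ear dir 177.4 83
cap [271.66666667 177.05691057] [[0.63865732 0.01299156]]
orange [267.51653944 223.62340967] ((267.5134582519531, 223.5770263671875), (8.504852294921875, 46.282222747802734), 8.530765533447266)
yel [352 262  13   5  52] [358.23076923 263.96153846] [[ 0.43767267 -0.19693665]]
green [ 238  195   55   59 1225] ((267.8099670410156, 221.3300018310547), (53.174434661865234, 57.84133529663086), 8.130102157592773)
lug [248 229   6  17  70] [250.55714286 237.1       ] [[0.50712672 0.07026603]]
lug [277 233   6  17  66] [279.39393939 241.40909091] [[ 0.49570078 -0.00134871]]
lug [286 225   6   6  31] [288.09677419 227.58064516] [[ 0.52978553 -0.02336762]]
lug sep 0.07252050770393911 mid [0.50141375 0.03445866] yaw -9.064986779567903
rod-mid dist 0.1389123267967975 yaw -8.889949598103867
shaft [351 223   8  38 189] [ 2.7104709e-02 -9.9963260e-01  3.5448193e+02  2.4173694e+02] [[ 0.4922297  -0.19842338]
 [ 0.59791488 -0.203947  ]]
```

```bash
cat >> h.py <<'E'
def plan(target,jaw,n=5,dp=4):
    """n rows from the measured pose to target/jaw; shift in tool axes before each turn. jaw exact (deg, not mod)"""
    s,p,r=pose();z=r.apply([0,0,1]);cur=np.degrees(np.arctan2(z[1],z[0]))
    e=(jaw-cur+180)%360-180
    q=R.align_vectors([[0,0,-1],[np.cos(np.radians(jaw)),np.sin(np.radians(jaw)),0]],[[1,0,0],[0,0,1]])[0]
    print("t %.2f"%s["time_s"],"tcp",p.round(4),"x",r.apply([1,0,0]).round(3),"jaw %.2f"%cur,"F",s["contact_force"].round(1),"M",s["moment"].round(2),"w %.4f"%s["gripper_width"],"j",s["joints"].round())
    st=(np.array(target)-p)/n;sp=-np.radians(e)/n
    rr=r;rows=[]
    for i in range(n):
        rows.append(list(rr.inv().apply(st).round(dp))+[round(sp,4)]);rr=rr*R.from_rotvec([sp,0,0])
    for i in range(0,n,5):print([float(v) for q in rows[i:i+5] for v in q])
E
python3 -c "
from h import *
plan([.53,.30,.21],8,25)"
```

```text
t 0.15 tcp [ 0.2613 -0.6219  0.1906] x [-0.001  0.001 -1.   ] jaw 112.79 F [ 0.6  0.5 -0.8] M [ 0.    0.02 -0.03] w 0.0877 j [-51.  21.   1.  -0. -70. -17.]
[-0.0007, -0.0242, 0.0298, 0.0732, -0.0007, -0.0219, 0.0315, 0.0732, -0.0007, -0.0196, 0.033, 0.0732, -0.0007, -0.0171, 0.0344, 0.0732, -0.0007, -0.0146, 0.0355, 0.0732]
[-0.0007, -0.0119, 0.0365, 0.0732, -0.0007, -0.0092, 0.0373, 0.0732, -0.0007, -0.0065, 0.0379, 0.0732, -0.0007, -0.0037, 0.0382, 0.0732, -0.0007, -0.0009, 0.0384, 0.0732]
[-0.0007, 0.0019, 0.0384, 0.0732, -0.0007, 0.0047, 0.0381, 0.0732, -0.0007, 0.0075, 0.0377, 0.0732, -0.0007, 0.0102, 0.037, 0.0732, -0.0007, 0.0129, 0.0362, 0.0732]
[-0.0007, 0.0155, 0.0351, 0.0732, -0.0007, 0.018, 0.0339, 0.0732, -0.0007, 0.0205, 0.0325, 0.0732, -0.0007, 0.0228, 0.0309, 0.0732, -0.0007, 0.025, 0.0292, 0.0732]
[-0.0007, 0.0271, 0.0273, 0.0732, -0.0007, 0.029, 0.0252, 0.0732, -0.0007, 0.0307, 0.023, 0.0732, -0.0007, 0.0323, 0.0207, 0.0732, -0.0007, 0.0338, 0.0183, 0.0732]
```

```bash
python3 -c "
from h import *
plan([.53,.30,.21],188,25,3)"
```

```text
t 0.15 tcp [ 0.2613 -0.6219  0.1906] x [-0.001  0.001 -1.   ] jaw 112.79 F [ 0.6  0.5 -0.8] M [ 0.    0.02 -0.03] w 0.0877 j [-51.  21.   1.  -0. -70. -17.]
[-0.001, -0.024, 0.03, -0.0525, -0.001, -0.026, 0.029, -0.0525, -0.001, -0.027, 0.027, -0.0525, -0.001, -0.029, 0.026, -0.0525, -0.001, -0.03, 0.024, -0.0525]
[-0.001, -0.031, 0.023, -0.0525, -0.001, -0.032, 0.021, -0.0525, -0.001, -0.033, 0.019, -0.0525, -0.001, -0.034, 0.017, -0.0525, -0.001, -0.035, 0.016, -0.0525]
[-0.001, -0.036, 0.014, -0.0525, -0.001, -0.037, 0.012, -0.0525, -0.001, -0.037, 0.01, -0.0525, -0.001, -0.038, 0.008, -0.0525, -0.001, -0.038, 0.006, -0.0525]
[-0.001, -0.038, 0.004, -0.0525, -0.001, -0.038, 0.002, -0.0525, -0.001, -0.038, -0.0, -0.0525, -0.001, -0.038, -0.002, -0.0525, -0.001, -0.038, -0.004, -0.0525]
[-0.001, -0.038, -0.006, -0.0525, -0.001, -0.038, -0.008, -0.0525, -0.001, -0.037, -0.01, -0.0525, -0.001, -0.036, -0.012, -0.0525, -0.001, -0.036, -0.014, -0.0525]
```

>>> play_rows(
  series=[-0.001,-0.024,0.03,-0.0525,-0.001,-0.026,0.029,-0.0525,-0.001,-0.027,0.027,-0.0525,-0.001,-0.029,0.026,-0.0525,-0.001,-0.03,0.024,-0.0525],
  jaw=60,
)

```text
time_s: 0.57
tcp_pos: [0.3151, -0.4353, 0.196]
eef_rot: [4.2, 90.0, 132.1]
contact_force: [2.0, -0.0, -0.0]
gripper_width: 0.0598
```

>>> play_rows(
  series=[-0.001,-0.031,0.023,-0.0525,-0.001,-0.032,0.021,-0.0525,-0.001,-0.033,0.019,-0.0525,-0.001,-0.034,0.017,-0.0525,-0.001,-0.035,0.016,-0.0525],
)

```text
time_s: 0.98
tcp_pos: [0.3679, -0.2513, 0.2014]
eef_rot: [-139.8, 90.0, 3.2]
contact_force: [1.2, -0.1, 0.3]
gripper_width: 0.0527
```

>>> play_rows(
  series=[-0.001,-0.036,0.014,-0.0525,-0.001,-0.037,0.012,-0.0525,-0.001,-0.037,0.01,-0.0525,-0.001,-0.038,0.008,-0.0525,-0.001,-0.038,0.006,-0.0525],
)

```text
time_s: 1.4
tcp_pos: [0.4213, -0.0654, 0.2067]
eef_rot: [-134.3, 90.0, 23.8]
contact_force: [1.9, -0.6, -0.3]
gripper_width: 0.0525
```

>>> play_rows(
  series=[-0.001,-0.038,0.004,-0.0525,-0.001,-0.038,0.002,-0.0525,-0.001,-0.038,0,-0.0525,-0.001,-0.038,-0.002,-0.0525,-0.001,-0.038,-0.004,-0.0525],
)

```text
time_s: 1.82
tcp_pos: [0.474, 0.1177, 0.2115]
eef_rot: [-124.0, 90.0, 49.2]
contact_force: [1.4, 0.3, 0.1]
gripper_width: 0.0526
```

>>> play_rows(
  series=[-0.001,-0.038,-0.006,-0.0525,-0.001,-0.038,-0.008,-0.0525,-0.001,-0.037,-0.01,-0.0525,-0.001,-0.036,-0.012,-0.0525,-0.001,-0.036,-0.014,-0.0525],
)

```text
time_s: 2.23
tcp_pos: [0.5276, 0.3021, 0.2162]
eef_rot: [20.8, 90.0, -151.1]
contact_force: [0.1, -0.7, -0.0]
gripper_width: 0.0526
```

Run:
```python
from h import *
from plant import *
plan([.53,.30,.21],188,5,3)
c=capture("wrist");cv2.imwrite("pics/w1.png",c["img"]);np.savez("w1.npz",**c)
```

```text
t 2.23 tcp [0.5276 0.3021 0.2162] x [-0. -0. -1.] jaw -171.84 F [ 0.1 -0.7 -0. ] M [-0.02  0.01 -0.  ] w 0.0526 j [ 48.  13.  -6.  -0. -71. -40.]
[0.001, 0.0, -0.0, 0.0005, 0.001, 0.0, -0.0, 0.0005, 0.001, 0.0, -0.0, 0.0005, 0.001, 0.0, -0.0, 0.0005, 0.001, 0.0, -0.0, 0.0005]
```

View pics/w1.png

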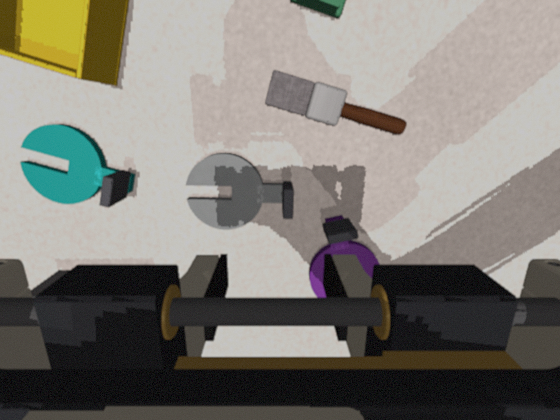

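The wrist view shows the grey disc at (225,190), with its slot to the left and its handle at (288,198). Teal (62,163) and purple (343,275) are the look-alikes.

```bash
cat >> h.py <<'E'
def fitdisc(c,c0,r,z,zb=None,tol=.008,skip=None,step=.5):
    g=cv2.cvtColor(c["img"],cv2.COLOR_BGR2GRAY);e=cv2.Canny(g,30,80)
    ys,xs=np.nonzero(e);P=onplane(c,np.c_[xs,ys],z)
    cc=np.array(c0,float)
    for t in (tol,tol/2,.003,.002):
        k=np.abs(np.hypot(*(P-cc).T)-r)<t;cc=least_squares(lambda q:np.hypot(*(P[k]-q).T)-r,cc,loss="cauchy",f_scale=.001).x
    return cc,k.sum(),np.c_[xs,ys][k]
E
python3 - <<'E'
from h import *
c=dict(np.load("w1.npz"))
cc,n,px=fitdisc(c,[.5886,.3219],.05,.014,tol=.012);print("grey",cc,n)
v=c["img"].copy();v[px[:,1],px[:,0]]=(0,0,255)
pr=project(c,[[*cc,.014]]);print(pr)
cv2.imwrite("pics/w1b.png",cv2.resize(v[130:260,150:330],None,fx=4,fy=4,interpolation=cv2.INTER_NEAREST))
E
```

```text
grey [0.58985107 0.32352708] 288
[[224.54943016 192.07144214]]
```

View pics/w1b.png

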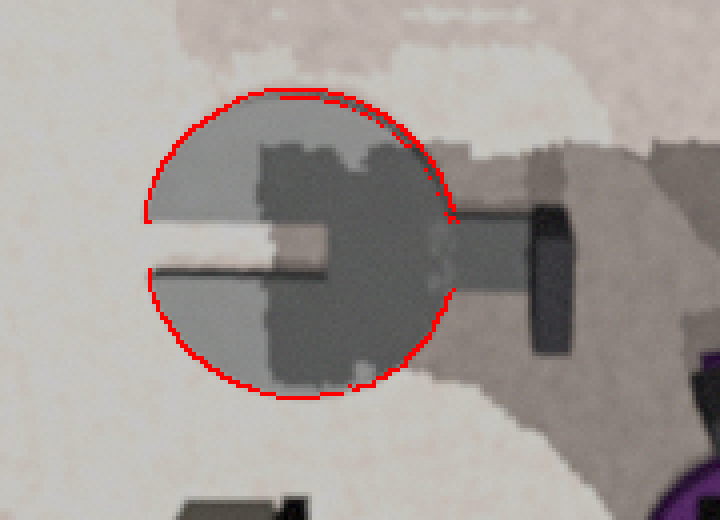

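Run:
```python
from h import *
c=dict(np.load("w1.npz"))
P=onplane(c,[[189,191.4],[228,191.7],[271,192.9],[224.5,192.07]],.014);print(P)
d=P[2]-P[0];print(np.degrees(np.arctan2(d[1],d[0])))
# handle top rect: px cols 283-293, rows 187?-218 at z .062 : bottom face edges
print(onplane(c,[[287.5+.5,202]],.062), onplane(c,[[287.5,200]],.05))
u=np.array([np.cos(np.radians(-171)),np.sin(np.radians(-171))])
print(np.array([.5899,.3235])+.08*u)
```

```text
[[0.63487801 0.32910102]
 [0.58553319 0.32241526]
 [0.53093158 0.31616879]
 [0.58991379 0.32353417]]
-172.90813205903194
[[0.51140336 0.31223716]] [[0.5113923  0.31311306]]
[0.51088493 0.31098524]
```

```bash
python3 -c "
from h import *
plan([.5105,.3136,.022],187.1,10,4)"
```

```text
t 2.28 tcp [0.5298 0.3077 0.2152] x [ 0.001  0.    -1.   ] jaw -171.50 F [5.1 5.9 2.4] M [ 0.98 -0.9   0.09] w 0.0524 j [ 48.  14.  -6.   0. -70. -40.]
[0.0193, -0.0009, 0.0018, 0.0025, 0.0193, -0.0009, 0.0018, 0.0025, 0.0193, -0.0009, 0.0018, 0.0025, 0.0193, -0.0009, 0.0018, 0.0025, 0.0193, -0.0009, 0.0018, 0.0025]
[0.0193, -0.0008, 0.0018, 0.0025, 0.0193, -0.0008, 0.0019, 0.0025, 0.0193, -0.0008, 0.0019, 0.0025, 0.0193, -0.0008, 0.0019, 0.0025, 0.0193, -0.0008, 0.0019, 0.0025]
```

>>> play_rows(
  series=[0.022,-0.0017,0.0036,0.0049,0.022,-0.0017,0.0036,0.0049,0.022,-0.0017,0.0036,0.0049,0.022,-0.0017,0.0036,0.0049,0.022,-0.0017,0.0036,0.0049],
)

```text
time_s: 2.7
tcp_pos: [0.5083, 0.3063, 0.1052]
eef_rot: [22.9, 90.0, -150.5]
contact_force: [0.2, 0.8, -0.1]
gripper_width: 0.0525
```

Run:
```python
from h import *
from plant import *
c=capture("wrist");cv2.imwrite("pics/w2.png",c["img"]);np.savez("w2.npz",**c)
plan([.5105,.3136,.022],187.1,5,4)
```

```text
t 2.75 tcp [0.5055 0.3047 0.1005] x [-0.006 -0.004 -1.   ] jaw -173.51 F [-3.  -1.9 -5.7] M [-0.26  0.64 -0.04] w 0.0524 j [ 50.  17. -17.  -0. -56. -43.]
[0.0157, -0.0017, -0.0013, -0.0021, 0.0157, -0.0017, -0.0013, -0.0021, 0.0157, -0.0017, -0.0013, -0.0021, 0.0157, -0.0017, -0.0013, -0.0021, 0.0157, -0.0017, -0.0013, -0.0021]
```

View pics/w2.png

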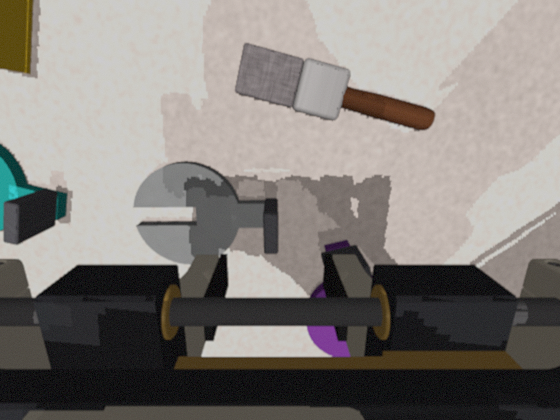

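>>> play_rows(
  series=[0.02,-0.002,-0.0015,-0.0021,0.02,-0.002,-0.0015,-0.0021,0.02,-0.002,-0.0015,-0.0021,0.01,-0.002,-0.0015,-0.0021,0,0,0,0],
)

```text
time_s: 3.17
tcp_pos: [0.5129, 0.3142, 0.0343]
eef_rot: [38.8, 89.8, -134.1]
contact_force: [0.1, 0.0, -0.3]
gripper_width: 0.0524
```

Run:
```python
from h import *
plan([.5105,.3136,.022],187.1,5,4)
```

```text
t 3.17 tcp [0.5129 0.3142 0.0343] x [-0.003 -0.003 -1.   ] jaw -172.93 F [ 0.1  0.  -0.3] M [-0.01  0.06  0.03] w 0.0524 j [ 50.  22. -20.  -0. -48. -43.]
[0.0025, 0.0001, 0.0005, -0.0001, 0.0025, 0.0001, 0.0005, -0.0001, 0.0025, 0.0001, 0.0005, -0.0001, 0.0025, 0.0001, 0.0005, -0.0001, 0.0025, 0.0001, 0.0005, -0.0001]
```

>>> play_rows(
  series=[0.004,0,0.0005,0,0.004,0,0.001,0,0.003,0,0.001,0,0.001,0,0,0,0,0,0,0],
)

```text
time_s: 3.58
tcp_pos: [0.5112, 0.3148, 0.0247]
eef_rot: [-139.2, 90.0, 47.9]
contact_force: [0.4, 1.0, -0.1]
gripper_width: 0.0526
```

>>> play_rows(
  series=[0,0,0,0,0,0,0,0,0,0,0,0,0,0,0,0,0,0,0,0],
  jaw=0,
  squeeze=50,
)

```text
time_s: 4.0
tcp_pos: [0.5113, 0.3148, 0.0245]
eef_rot: [-138.5, 90.0, 48.5]
contact_force: [-0.2, -0.9, 0.2]
gripper_width: 0.0251
```

>>> play_rows(
  series=[0,0,0,0,0,0,0,0,0,0,0,0,0,0,0,0,-0.005,0,0,0],
)

```text
time_s: 4.42
tcp_pos: [0.5106, 0.3142, 0.0284]
eef_rot: [32.1, 89.9, -140.9]
contact_force: [0.8, 0.6, -4.0]
gripper_width: 0.0096
```

>>> play_rows(
  series=[-0.015,0,0,0,-0.025,0,0,0,-0.03,0,0,0,-0.03,0,0,0,-0.022,0,0,0],
)

```text
time_s: 4.83
tcp_pos: [0.511, 0.3146, 0.1535]
eef_rot: [-108.2, 90.0, 78.9]
contact_force: [1.5, 0.8, -3.7]
gripper_width: 0.0097
```

>>> play_rows(
  series=[0,0,0,0,0,0,0,0,0,0,0,0,0,0,0,0,0,0,0,0],
)

```text
time_s: 5.25
tcp_pos: [0.5103, 0.314, 0.1495]
eef_rot: [36.3, 89.8, -136.6]
contact_force: [0.2, 0.6, -4.4]
gripper_width: 0.0095
```

Run:
```python
from h import *
from plant import *
plan([.6645,.176,.155],81,20,4)
c=capture("wrist");cv2.imwrite("pics/w3.png",c["img"]);np.savez("w3.npz",**c)
```

```text
t 5.25 tcp [0.5103 0.314  0.1495] x [-0.002 -0.002 -1.   ] jaw -172.94 F [ 0.2  0.6 -4.4] M [ 0.02  0.3  -0.02] w 0.0095 j [ 50.  15. -12.  -0. -62. -43.]
[-0.0003, 0.0078, -0.0068, 0.0926, -0.0003, 0.0071, -0.0075, 0.0926, -0.0003, 0.0064, -0.0081, 0.0926, -0.0003, 0.0056, -0.0087, 0.0926, -0.0003, 0.0048, -0.0092, 0.0926]
[-0.0003, 0.0039, -0.0096, 0.0926, -0.0003, 0.003, -0.0099, 0.0926, -0.0003, 0.0021, -0.0101, 0.0926, -0.0003, 0.0012, -0.0103, 0.0926, -0.0003, 0.0002, -0.0103, 0.0926]
[-0.0003, -0.0007, -0.0103, 0.0926, -0.0003, -0.0017, -0.0102, 0.0926, -0.0003, -0.0026, -0.01, 0.0926, -0.0003, -0.0035, -0.0097, 0.0926, -0.0003, -0.0044, -0.0093, 0.0926]
[-0.0003, -0.0053, -0.0089, 0.0926, -0.0003, -0.0061, -0.0084, 0.0926, -0.0003, -0.0068, -0.0078, 0.0926, -0.0003, -0.0075, -0.0071, 0.0926, -0.0003, -0.0081, -0.0064, 0.0926]
```

View pics/w3.png

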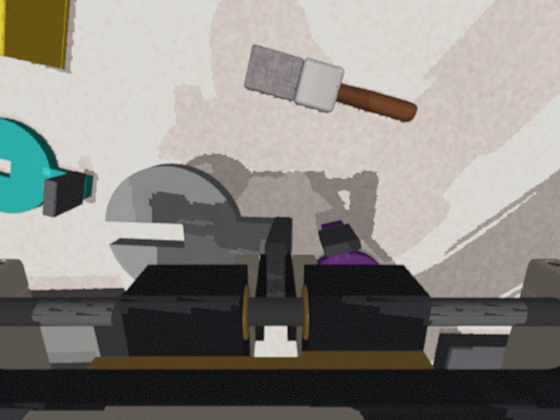

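The disc is in the gripper, with its slot still to the left at about (145,235). I fit its centre and direction relative to the tool.

Run:
```python
from h import *
c=dict(np.load("w3.npz"))
cc,n,px=fitdisc(c,[.5895,.3235],.05,.139,tol=.012);print("grey",cc,n)
tcp=np.array([.5103,.314]);d=tcp-cc;print(np.linalg.norm(d),np.degrees(np.arctan2(d[1],d[0])))
# slot edges on top plane: print gray column profiles
g=cv2.cvtColor(c["img"],cv2.COLOR_BGR2GRAY)
for x in (118,130,145,160,175):print(x,g[205:250,x].tolist())
```

```text
grey [0.57843273 0.32046123] 370
0.06843841813660574 -174.5826680649856
118 [150, 151, 153, 153, 153, 151, 152, 152, 153, 152, 153, 151, 151, 152, 151, 152, 172, 201, 216, 218, 216, 216, 213, 213, 212, 212, 213, 214, 214, 214, 215, 217, 213, 180, 109, 58, 56, 56, 61, 93, 134, 151, 152, 152, 154]
130 [152, 153, 151, 152, 156, 154, 155, 152, 155, 152, 152, 154, 150, 151, 151, 147, 156, 190, 214, 216, 217, 216, 215, 212, 215, 214, 216, 215, 217, 216, 217, 217, 199, 146, 81, 60, 65, 61, 60, 75, 121, 149, 153, 150, 150]
145 [134, 136, 134, 136, 135, 134, 137, 139, 137, 138, 137, 136, 136, 135, 135, 136, 139, 163, 197, 214, 217, 216, 216, 214, 215, 215, 215, 214, 215, 215, 216, 218, 217, 191, 115, 60, 56, 58, 61, 59, 80, 125, 150, 153, 153]
160 [79, 77, 74, 75, 81, 75, 80, 77, 77, 78, 73, 77, 76, 76, 80, 75, 69, 105, 173, 211, 218, 216, 213, 214, 214, 215, 216, 215, 215, 216, 214, 213, 214, 205, 168, 92, 55, 57, 57, 58, 60, 78, 90, 100, 99]
175 [76, 76, 76, 78, 77, 76, 76, 77, 78, 78, 75, 77, 76, 77, 79, 78, 78, 83, 124, 186, 214, 217, 214, 213, 212, 211, 211, 213, 213, 214, 216, 216, 218, 216, 194, 129, 65, 52, 57, 58, 57, 63, 80, 98, 96]
```

Run:
```python
from h import *
c=dict(np.load("w3.npz"))
for z in (.139,.13,.12):
    P=onplane(c,[[118,221],[118,244.7],[160,222.3],[160,246],[182,235]],z);print(z,P.round(4).tolist(),np.hypot(*(P[0]-P[1])),np.hypot(*(P[2]-P[3])))
    u=P[2:4].mean(0)-P[:2].mean(0);print(np.degrees(np.arctan2(u[1],u[0])))
cc,n,px=fitdisc(c,[.5895,.3235],.05,.139,tol=.012)
v=c["img"].copy();v[px[:,1],px[:,0]]=(0,0,255)
cv2.imwrite("pics/w3b.png",cv2.resize(v[130:310,70:330],None,fx=3,fy=3,interpolation=cv2.INTER_NEAREST))
```

```text
0.139 [[0.6174, 0.3132], [0.6179, 0.3307], [0.5893, 0.3107], [0.589, 0.3282], [0.5742, 0.3181]] 0.017510651676666707 0.01747654184286802
-174.89175542194576
0.13 [[0.6217, 0.3168], [0.6221, 0.3351], [0.5923, 0.3142], [0.592, 0.3324], [0.5765, 0.3219]] 0.01828467202486794 0.018249054439905994
-174.89175542194576
0.12 [[0.6265, 0.3208], [0.6269, 0.3399], [0.5956, 0.318], [0.5954, 0.3371], [0.5791, 0.3261]] 0.01914469463398038 0.019107401769948264
-174.8917554219458
```

View pics/w3b.png

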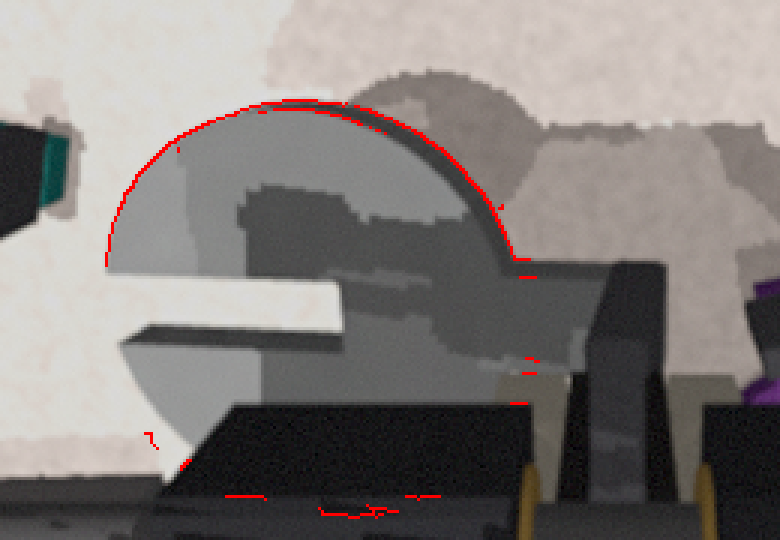

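Run:
```python
from h import *
c=dict(np.load("w3.npz"))
T=c["world_from_camera"];print(T.round(4))
t=np.array([.5103,.314,.1495])
for p in ([0,0,0],[0,0,.019],[0,0,.0375]):print(project(c,t+p))
u=np.array([np.cos(np.radians(7.1)),np.sin(np.radians(7.1)),0])
print("centre,slot end", project(c,[t+.08*u+[0,0,-.0105],t+.071*u+[0,0,-.0105],t+.086*u*0-.006*u+[0,0,.0375]]))
print(R.from_matrix(T[:3,:3].T).apply([0,0,-1]))
```

```text
[[-0.9924 -0.1167 -0.0395  0.5209]
 [-0.1232  0.9469  0.2969  0.232 ]
 [ 0.0027  0.2995 -0.9541  0.3426]
 [ 0.      0.      0.      1.    ]]
[[275.11421033 246.0523618 ]]
[[275.18174592 258.54759855]]
[[275.26108578 273.22682564]]
centre,slot end [[159.09393556 240.20355915]
 [172.153077   240.18451902]
 [286.24897346 273.20794871]]
[-0.0027467  -0.29947551  0.95410003]
```

Run:
```python
from h import *
from plant import *
c=capture("scene");np.savez("s1.npz",**c)
v=c["img"];x,y=project(c,[[.55,.31,.14]])[0];x=int(x);y=int(y);print(x,y)
cv2.imwrite("pics/s1.png",cv2.resize(v[y-60:y+60,max(0,x-90):x+90],None,fx=4,fy=4,interpolation=cv2.INTER_CUBIC))
plan([.6645,.176,.155],81,20,4)
```

```text
359 175
t 5.35 tcp [0.5108 0.3143 0.1501] x [-0.002 -0.002 -1.   ] jaw -172.93 F [-0.4  0.2 -4.3] M [-0.05  0.35  0.03] w 0.0095 j [ 50.  15. -12.  -0. -62. -43.]
[-0.0002, 0.0078, -0.0068, 0.0926, -0.0002, 0.0071, -0.0075, 0.0926, -0.0002, 0.0064, -0.0081, 0.0926, -0.0002, 0.0057, -0.0087, 0.0926, -0.0002, 0.0048, -0.0091, 0.0926]
[-0.0002, 0.004, -0.0096, 0.0926, -0.0002, 0.0031, -0.0099, 0.0926, -0.0002, 0.0021, -0.0101, 0.0926, -0.0002, 0.0012, -0.0103, 0.0926, -0.0002, 0.0002, -0.0103, 0.0926]
[-0.0002, -0.0007, -0.0103, 0.0926, -0.0002, -0.0017, -0.0102, 0.0926, -0.0002, -0.0026, -0.01, 0.0926, -0.0002, -0.0035, -0.0097, 0.0926, -0.0002, -0.0044, -0.0094, 0.0926]
[-0.0002, -0.0052, -0.0089, 0.0926, -0.0002, -0.006, -0.0084, 0.0926, -0.0002, -0.0068, -0.0078, 0.0926, -0.0002, -0.0075, -0.0071, 0.0926, -0.0002, -0.0081, -0.0064, 0.0926]
```

View pics/s1.png

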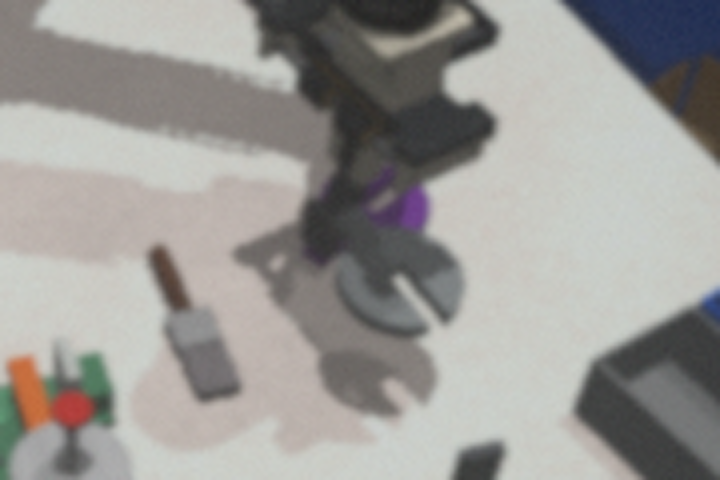

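The disc sags about 5–8° in the grip, so I carry it higher and approach at TCP z ≈ 0.175.

Run:
```python
from h import *
plan([.6645,.176,.175],81,20,3)
```

```text
t 5.35 tcp [0.5108 0.3143 0.1501] x [-0.002 -0.002 -1.   ] jaw -172.93 F [-0.4  0.2 -4.3] M [-0.05  0.35  0.03] w 0.0095 j [ 50.  15. -12.  -0. -62. -43.]
[-0.001, 0.008, -0.007, 0.0926, -0.001, 0.007, -0.007, 0.0926, -0.001, 0.006, -0.008, 0.0926, -0.001, 0.006, -0.009, 0.0926, -0.001, 0.005, -0.009, 0.0926]
[-0.001, 0.004, -0.01, 0.0926, -0.001, 0.003, -0.01, 0.0926, -0.001, 0.002, -0.01, 0.0926, -0.001, 0.001, -0.01, 0.0926, -0.001, 0.0, -0.01, 0.0926]
[-0.001, -0.001, -0.01, 0.0926, -0.001, -0.002, -0.01, 0.0926, -0.001, -0.003, -0.01, 0.0926, -0.001, -0.004, -0.01, 0.0926, -0.001, -0.004, -0.009, 0.0926]
[-0.001, -0.005, -0.009, 0.0926, -0.001, -0.006, -0.008, 0.0926, -0.001, -0.007, -0.008, 0.0926, -0.001, -0.007, -0.007, 0.0926, -0.001, -0.008, -0.006, 0.0926]
```

>>> play_rows(
  series=[-0.001,0.008,-0.007,0.0926,-0.001,0.007,-0.007,0.0926,-0.001,0.006,-0.008,0.0926,-0.001,0.006,-0.009,0.0926,-0.001,0.005,-0.009,0.0926],
  squeeze=60,
)

```text
time_s: 5.77
tcp_pos: [0.5496, 0.2797, 0.1557]
eef_rot: [59.3, 89.9, -140.4]
contact_force: [0.0, 0.2, -4.7]
gripper_width: 0.0091
```

>>> play_rows(
  series=[-0.001,0.004,-0.01,0.0926,-0.001,0.003,-0.01,0.0926,-0.001,0.002,-0.01,0.0926,-0.001,0.001,-0.01,0.0926,-0.001,0,-0.01,0.0926],
)

```text
time_s: 6.18
tcp_pos: [0.5884, 0.2458, 0.1607]
eef_rot: [75.3, 89.9, -151.0]
contact_force: [-0.7, 0.6, -3.7]
gripper_width: 0.0094
```

>>> play_rows(
  series=[-0.002,-0.001,-0.01,0.0926,-0.002,-0.002,-0.01,0.0926,-0.002,-0.003,-0.01,0.0926,-0.002,-0.004,-0.01,0.0926,-0.002,-0.004,-0.009,0.0926],
)

```text
time_s: 6.6
tcp_pos: [0.6275, 0.2124, 0.1707]
eef_rot: [99.1, 90.0, -153.7]
contact_force: [1.1, 0.1, -4.5]
gripper_width: 0.0094
```

>>> play_rows(
  series=[-0.001,-0.005,-0.009,0.0926,-0.001,-0.006,-0.008,0.0926,-0.001,-0.007,-0.008,0.0926,-0.001,-0.007,-0.007,0.0926,-0.001,-0.008,-0.006,0.0926],
)

```text
time_s: 7.02
tcp_pos: [0.6651, 0.1784, 0.1756]
eef_rot: [115.2, 90.0, -164.1]
contact_force: [0.4, -0.7, -5.3]
gripper_width: 0.0091
```

>>> play_rows(
  series=[0,0,0,0,0,0,0,0,0,0,0,0,0,0,0,0,0,0,0,0],
)

```text
time_s: 7.43
tcp_pos: [0.6645, 0.1791, 0.1763]
eef_rot: [31.3, 90.0, 112.3]
contact_force: [-0.8, -0.6, -5.3]
gripper_width: 0.0094
```

Run:
```python
from h import *
from plant import *
plan([.6645,.176,.175],81,5,4)
for n in("wrist","scene"):
    c=capture(n);np.savez(n+"4.npz",**c);v=c["img"]
    if n=="scene":
        x,y=project(c,[[.65,.09,.15]])[0].astype(int);v=cv2.resize(v[y-70:y+70,x-90:x+90],None,fx=4,fy=4,interpolation=cv2.INTER_CUBIC)
    cv2.imwrite(f"pics/{n}4.png",v)
```

```text
t 7.43 tcp [0.6645 0.1791 0.1763] x [-0.  0. -1.] jaw 81.05 F [-0.8 -0.6 -5.3] M [ 0.21 -0.06 -0.06] w 0.0094 j [  31.   22.    1.   -0.  -69. -130.]
[0.0003, -0.0001, -0.0006, 0.0002, 0.0003, -0.0001, -0.0006, 0.0002, 0.0003, -0.0001, -0.0006, 0.0002, 0.0003, -0.0001, -0.0006, 0.0002, 0.0003, -0.0001, -0.0006, 0.0002]
```

View pics/wrist4.png

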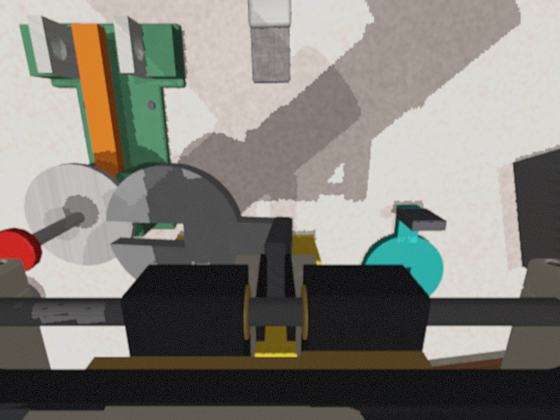

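View pics/scene4.png

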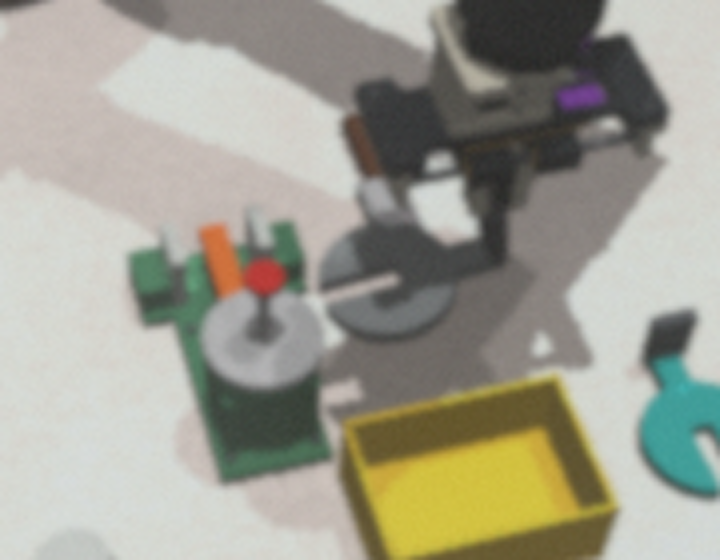

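Run:
```python
from h import *
c=dict(np.load("wrist4.npz"));g=cv2.cvtColor(c["img"],cv2.COLOR_BGR2GRAY)
for x in (112,120,130,150,170):print(x,g[212:252,x].tolist())
hsv=cv2.cvtColor(c["img"],cv2.COLOR_BGR2HSV)
cc,n,px=fitdisc(c,[.6387,.013],.045,.115,tol=.008);print("dish",cc,n)
print("foot",onplane(c,[[82,212]],.115))
print(project(c,[[.6387,.013,.115],[.6387,.013,.15],[.6387,.013,.187]]))
cv2.imwrite("pics/w4b.png",cv2.resize(c["img"][140:300,0:200],None,fx=4,fy=4,interpolation=cv2.INTER_CUBIC))
```

```text
112 [134, 136, 137, 137, 137, 136, 137, 136, 143, 163, 175, 176, 175, 175, 178, 176, 175, 175, 175, 175, 175, 174, 173, 172, 173, 174, 175, 174, 175, 156, 117, 85, 110, 133, 135, 138, 142, 151, 160, 165]
120 [139, 136, 138, 138, 137, 138, 137, 137, 139, 153, 172, 176, 178, 177, 178, 177, 176, 175, 176, 176, 177, 175, 176, 176, 161, 125, 78, 55, 60, 60, 59, 70, 110, 135, 139, 138, 136, 138, 139, 136]
130 [138, 140, 138, 138, 136, 136, 136, 135, 137, 148, 160, 169, 167, 170, 173, 173, 175, 172, 173, 172, 171, 166, 163, 161, 155, 123, 75, 59, 59, 61, 61, 60, 86, 117, 136, 135, 134, 137, 136, 138]
150 [85, 78, 79, 78, 77, 79, 77, 79, 85, 88, 80, 50, 45, 34, 44, 37, 51, 100, 154, 189, 203, 203, 203, 205, 205, 198, 165, 94, 53, 59, 57, 54, 62, 89, 122, 138, 138, 142, 138, 137]
170 [75, 78, 79, 78, 80, 79, 81, 78, 78, 79, 83, 96, 109, 109, 113, 106, 120, 169, 197, 201, 204, 206, 206, 204, 204, 205, 194, 154, 87, 52, 58, 60, 60, 58, 64, 75, 79, 79, 81, 80]
dish [0.63960114 0.01409274] 356
foot [[0.63591568 0.01836294]]
[[ 77.00759127 216.06231159]
 [ 48.70394735 230.66921326]
 [  8.44398676 251.44651271]]
```

View pics/w4b.png

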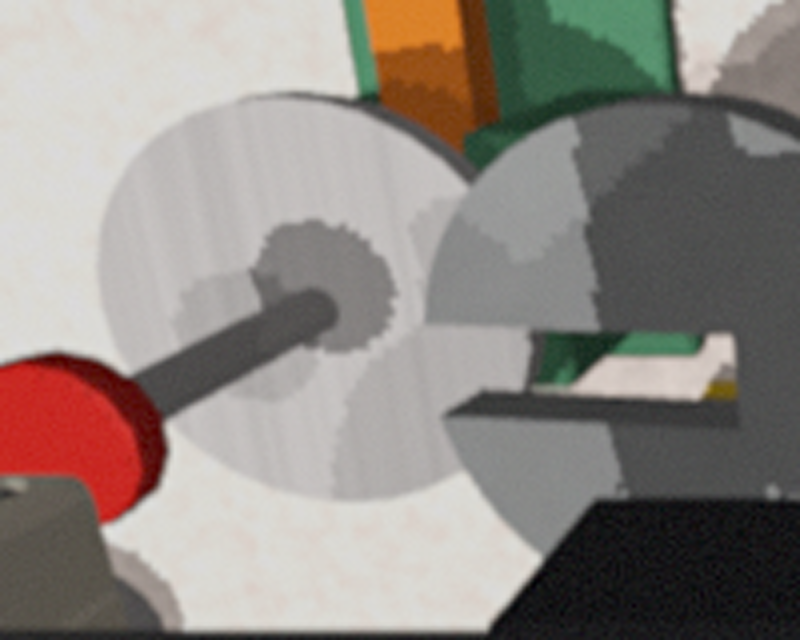

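>>> play_rows(
  series=[0.001,0,-0.0085,0,0.001,0,-0.0085,0,0.001,0,-0.0085,0,0.001,0,-0.0085,0,0.001,0,-0.0085,0],
)

```text
time_s: 7.95
tcp_pos: [0.6579, 0.1355, 0.1713]
eef_rot: [15.3, 90.0, 96.2]
contact_force: [-0.1, 0.2, -5.2]
gripper_width: 0.0091
```

>>> play_rows(
  series=[0,0,-0.0085,0,0,0,-0.0085,0,0,0,-0.0085,0,0,0,-0.0085,0,0,0,-0.0085,0],
)

```text
time_s: 8.37
tcp_pos: [0.6514, 0.0939, 0.1715]
eef_rot: [-70.3, 90.0, 10.6]
contact_force: [-0.2, -1.3, -4.8]
gripper_width: 0.0091
```

>>> play_rows(
  series=[0,0,0,0,0,0,0,0,0,0,0,0,0,0,0,0,0,0,0,0],
)

```text
time_s: 8.78
tcp_pos: [0.6515, 0.0952, 0.1713]
eef_rot: [34.9, 90.0, 115.9]
contact_force: [1.2, 1.3, -4.9]
gripper_width: 0.0093
```

Run:
```python
from h import *
from plant import *
plan([.6515,.0935,.14],81,5,4)
for n in("wrist","scene"):
    c=capture(n);np.savez(n+"5.npz",**c);v=c["img"]
    if n=="scene":
        x,y=project(c,[[.65,.05,.15]])[0].astype(int);v=cv2.resize(v[y-70:y+70,x-90:x+90],None,fx=4,fy=4,interpolation=cv2.INTER_CUBIC)
    cv2.imwrite(f"pics/{n}5.png",v)
```

```text
t 8.78 tcp [0.6515 0.0952 0.1713] x [-0.  0. -1.] jaw 80.99 F [ 1.2  1.3 -4.9] M [ 0.23 -0.08 -0.02] w 0.0093 j [  25.   20.   -3.   -0.  -67. -124.]
[0.0063, -0.0, -0.0003, -0.0, 0.0063, -0.0, -0.0003, -0.0, 0.0063, -0.0, -0.0003, -0.0, 0.0063, -0.0, -0.0003, -0.0, 0.0063, -0.0, -0.0003, -0.0]
```

View pics/wrist5.png

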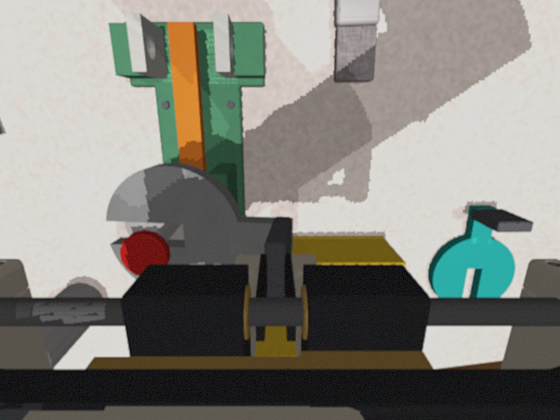

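View pics/scene5.png

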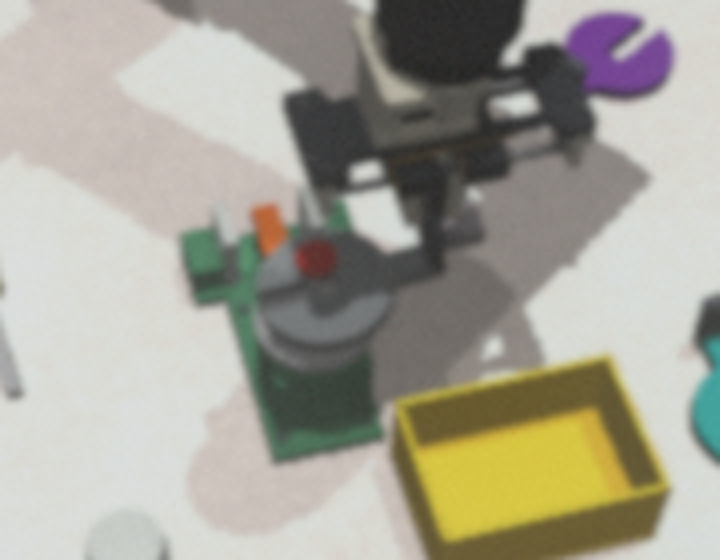

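>>> play_rows(
  series=[0.007,0,-0.0005,0,0.006,0,-0.0005,0,0.005,0,-0.0005,0,0.004,0,-0.0005,0,0.003,0,0,0],
)

```text
time_s: 9.3
tcp_pos: [0.651, 0.0927, 0.1456]
eef_rot: [127.3, 90.0, -151.7]
contact_force: [-0.2, 0.9, -2.9]
gripper_width: 0.0096
```

>>> play_rows(
  series=[0.001,0,0,0,0.001,0,0,0,0.001,0,0,0,0.001,0,0,0,0,0,0,0],
)

```text
time_s: 9.72
tcp_pos: [0.6513, 0.0929, 0.1425]
eef_rot: [-60.1, 90.0, 20.9]
contact_force: [0.5, 1.5, -1.8]
gripper_width: 0.0095
```

Run:
```python
from h import *
plan([.6515,.0935,.1395],81,5,4)
```

```text
t 9.72 tcp [0.6513 0.0929 0.1425] x [ 0.  0. -1.] jaw 80.97 F [ 0.5  1.5 -1.8] M [ 0.54 -0.05 -0.02] w 0.0095 j [  25.   21.   -6.    0.  -64. -124.]
[0.0006, -0.0, 0.0001, -0.0001, 0.0006, -0.0, 0.0001, -0.0001, 0.0006, -0.0, 0.0001, -0.0001, 0.0006, -0.0, 0.0001, -0.0001, 0.0006, -0.0, 0.0001, -0.0001]
```

>>> play_rows(
  series=[0.001,0,0,0,0.001,0,0,0,0.001,0,0,0,0,0,0,0,0,0,0,0],
)

```text
time_s: 10.13
tcp_pos: [0.6513, 0.0929, 0.1395]
eef_rot: [-68.2, 90.0, 12.7]
contact_force: [-0.1, 2.4, -0.4]
gripper_width: 0.0094
```

>>> play_rows(
  series=[0,0,0,0,0,0,0,0,0,0,0,0,0,0,0,0,0,0,0,0],
  jaw=40,
)

```text
time_s: 10.55
tcp_pos: [0.6512, 0.0926, 0.1395]
eef_rot: [-144.8, 90.0, -63.8]
contact_force: [0.5, -0.4, 0.8]
gripper_width: 0.0334
```

>>> play_rows(
  series=[0,0,0,0,-0.005,0,0,0,-0.015,0,0,0,-0.025,0,0,0,-0.03,0,0,0],
)

```text
time_s: 10.97
tcp_pos: [0.6501, 0.0924, 0.2138]
eef_rot: [118.9, 89.8, -160.2]
contact_force: [1.0, -0.5, 0.1]
gripper_width: 0.035
```

Run:
```python
from h import *
from plant import *
plan([.6515,.0935,.1395],81,5,4)
for n in("wrist","scene","top"):
    c=capture(n);np.savez(n+"6.npz",**c);v=c["img"]
    if n!="wrist":
        x,y=project(c,[[.65,.05,.15]])[0].astype(int);v=cv2.resize(v[y-70:y+70,x-90:x+90],None,fx=4,fy=4,interpolation=cv2.INTER_CUBIC)
    cv2.imwrite(f"pics/{n}6.png",v)
```

```text
t 10.97 tcp [0.6501 0.0924 0.2138] x [-0.003 -0.001 -1.   ] jaw 80.95 F [ 1.  -0.5  0.1] M [ 0.01 -0.16 -0.01] w 0.0350 j [  25.   18.    0.   -0.  -72. -124.]
[0.0149, -0.0003, 0.0003, -0.0002, 0.0149, -0.0003, 0.0003, -0.0002, 0.0149, -0.0003, 0.0003, -0.0002, 0.0149, -0.0003, 0.0003, -0.0002, 0.0149, -0.0003, 0.0003, -0.0002]
```

View pics/wrist6.png

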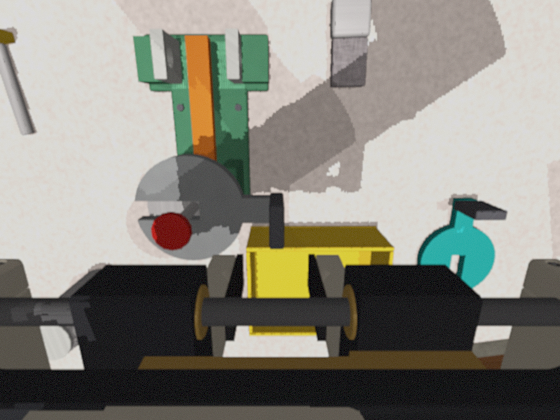

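View pics/scene6.png

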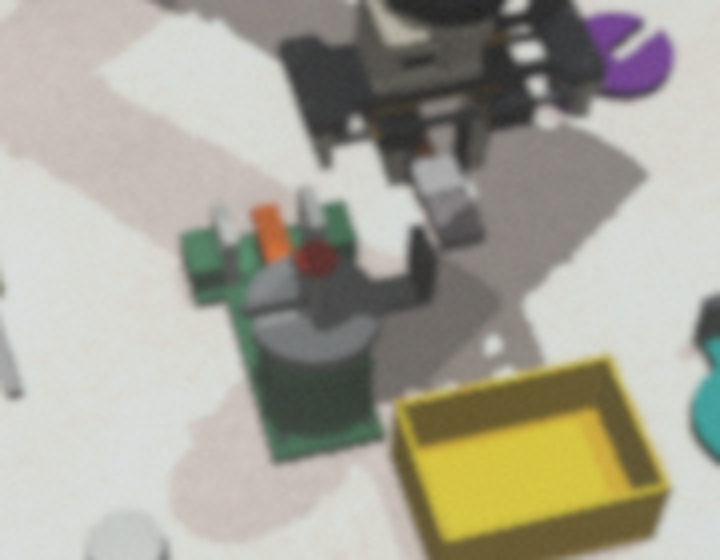

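The wrist view shows the grey disc on the rod around the cap (170,230), level on the dish and with its handle at (278,220). The brush and bin have not moved. Next is blue.

>>> play_rows(
  series=[-0.015,0,0,-0.084,-0.015,0,0,-0.084,-0.01,0,0,-0.084,0,0,0,-0.084,0,0,0,-0.084],
)

```text
time_s: 11.53
tcp_pos: [0.6512, 0.0928, 0.2548]
eef_rot: [-75.5, 90.0, 29.8]
contact_force: [0.6, 0.2, -0.8]
gripper_width: 0.0346
```

Run:
```python
from h import *
plan([.52,-.343,.23],178,15,3)
```

```text
t 11.53 tcp [0.6512 0.0928 0.2548] x [ 0.001  0.    -1.   ] jaw 105.26 F [ 0.6  0.2 -0.8] M [-0.    0.07  0.05] w 0.0346 j [  25.   17.    4.   -0.  -77. -100.]
[0.002, 0.016, -0.026, -0.0846, 0.002, 0.018, -0.024, -0.0846, 0.002, 0.02, -0.023, -0.0846, 0.002, 0.022, -0.021, -0.0846, 0.002, 0.024, -0.019, -0.0846]
[0.002, 0.025, -0.017, -0.0846, 0.002, 0.027, -0.015, -0.0846, 0.002, 0.028, -0.012, -0.0846, 0.002, 0.029, -0.01, -0.0846, 0.002, 0.029, -0.008, -0.0846]
[0.002, 0.03, -0.005, -0.0846, 0.002, 0.03, -0.002, -0.0846, 0.002, 0.03, 0.0, -0.0846, 0.002, 0.03, 0.003, -0.0846, 0.002, 0.03, 0.005, -0.0846]
```

>>> play_rows(
  series=[0,0.016,-0.026,-0.0846,0,0.018,-0.024,-0.0846,0,0.02,-0.023,-0.0846,0,0.022,-0.021,-0.0846,0,0.024,-0.019,-0.0846],
)

```text
time_s: 11.95
tcp_pos: [0.6064, -0.0539, 0.2539]
eef_rot: [52.3, 90.0, -178.2]
contact_force: [0.7, -1.2, -0.0]
gripper_width: 0.0353
```

>>> play_rows(
  series=[0.002,0.025,-0.017,-0.0846,0.002,0.027,-0.015,-0.0846,0.002,0.028,-0.012,-0.0846,0.002,0.029,-0.01,-0.0846,0.002,0.029,-0.008,-0.0846],
  jaw=60,
)

```text
time_s: 12.37
tcp_pos: [0.562, -0.1998, 0.244]
eef_rot: [12.4, 90.0, 166.1]
contact_force: [-0.1, 0.2, 0.2]
gripper_width: 0.0526
```

>>> play_rows(
  series=[0.004,0.03,-0.005,-0.0846,0.004,0.03,-0.002,-0.0846,0.004,0.03,0,-0.0846,0.004,0.03,0.003,-0.0846,0.004,0.03,0.005,-0.0846],
)

```text
time_s: 12.78
tcp_pos: [0.5175, -0.344, 0.2238]
eef_rot: [-31.6, 90.0, 146.3]
contact_force: [0.6, 0.3, 0.1]
gripper_width: 0.0525
```

>>> play_rows(
  series=[0,0,0,0,0,0,0,0,0,0,0,0,0,0,0,0,0,0,0,0],
)

```text
time_s: 13.2
tcp_pos: [0.5189, -0.342, 0.2245]
eef_rot: [-178.8, 90.0, -1.0]
contact_force: [1.0, -0.5, 0.5]
gripper_width: 0.0525
```

Run:
```python
from h import *
from plant import *
plan([.5,-.349,.022],178,10,4)
c=capture("wrist");np.savez("w7.npz",**c)
cc,n,px=fitdisc(c,[.5796,-.3511],.042,.014,tol=.008);print("blue",cc,n)
v=c["img"].copy();cv2.imwrite("pics/w7.png",v);v[px[:,1],px[:,0]]=(0,0,255)
x,y=project(c,[[*cc,.014]])[0].astype(int);print(x,y);x0=max(0,x-70);y0=max(0,y-60)
print(x0,y0);cv2.imwrite("pics/w7b.png",cv2.resize(v[y0:y0+130,x0:x0+180],None,fx=4,fy=4,interpolation=cv2.INTER_NEAREST))
```

```text
t 13.20 tcp [ 0.5189 -0.342   0.2245] x [ 0. -0. -1.] jaw 177.78 F [ 1.  -0.5  0.5] M [0.02 0.05 0.03] w 0.0525 j [-15.  14.  -4.  -0. -72.  13.]
[0.0203, 0.0008, 0.0019, -0.0004, 0.0203, 0.0008, 0.0019, -0.0004, 0.0203, 0.0008, 0.0019, -0.0004, 0.0203, 0.0008, 0.0019, -0.0004, 0.0203, 0.0008, 0.0019, -0.0004]
[0.0203, 0.0008, 0.0019, -0.0004, 0.0203, 0.0008, 0.0019, -0.0004, 0.0203, 0.0008, 0.0019, -0.0004, 0.0203, 0.0008, 0.0019, -0.0004, 0.0203, 0.0008, 0.0019, -0.0004]
blue [ 0.58155582 -0.35106347] 218
226 176
156 116
```

View pics/w7.png

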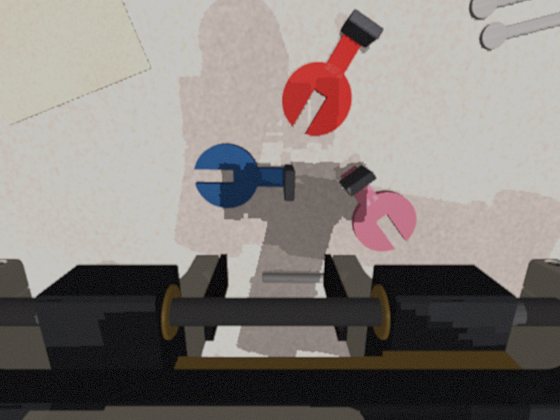

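View pics/w7b.png

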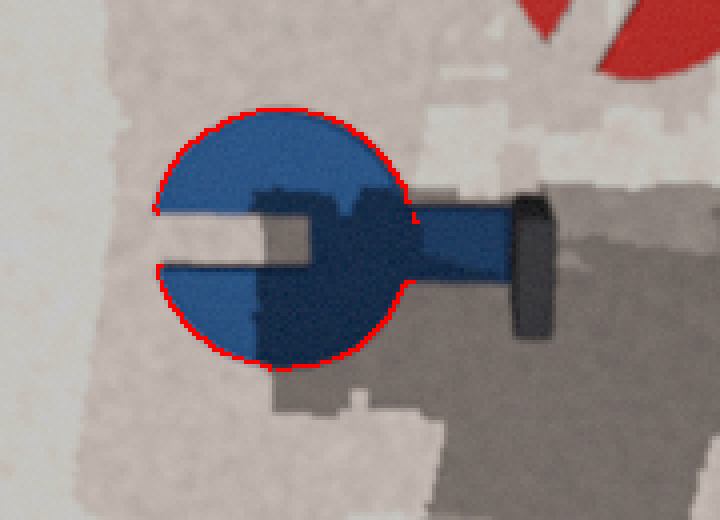

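Run:
```python
from h import *
c=dict(np.load("w7.npz"))
P=onplane(c,[[197,175.8],[230,176],[270,177.]],.014);print(P)
d=P[2]-P[0];a=np.arctan2(d[1],d[0]);print(np.degrees(a))
g=np.array([.5812,-.3511])+.08*np.array([np.cos(a),np.sin(a)]);print(g)
plan([*g,.024],np.degrees(a)%360,10,4)
```

```text
[[ 0.61923543 -0.35295202]
 [ 0.57687986 -0.35105984]
 [ 0.5255653  -0.34778148]]
176.84050699968944
[ 0.5013216  -0.34669075]
t 13.25 tcp [ 0.5189 -0.342   0.2246] x [ 0. -0. -1.] jaw 177.79 F [-0.6  0.9  1. ] M [0.01 0.13 0.01] w 0.0529 j [-15.  14.  -4.  -0. -72.  13.]
[0.0201, 0.0005, 0.0017, 0.0016, 0.0201, 0.0005, 0.0017, 0.0016, 0.0201, 0.0005, 0.0017, 0.0016, 0.0201, 0.0005, 0.0017, 0.0016, 0.0201, 0.0006, 0.0017, 0.0016]
[0.0201, 0.0006, 0.0017, 0.0016, 0.0201, 0.0006, 0.0017, 0.0016, 0.0201, 0.0006, 0.0017, 0.0016, 0.0201, 0.0006, 0.0017, 0.0016, 0.0201, 0.0006, 0.0017, 0.0016]
```

>>> play_rows(
  series=[0.025,0.001,0.0034,0.0032,0.035,0.001,0.0034,0.0032,0.035,0.001,0.0034,0.0032,0.03,0.001,0.0034,0.0032,0.02,0.001,0.0034,0.0032],
  jaw=45,
)

```text
time_s: 13.67
tcp_pos: [0.5, -0.3456, 0.0765]
eef_rot: [-26.7, 89.8, 150.2]
contact_force: [0.4, -0.6, -0.4]
gripper_width: 0.0397
```

>>> play_rows(
  series=[0.01,0,0,0,0.005,0,0,0,0,0,0,0,0,0,0,0,0,0,0,0],
)

```text
time_s: 14.08
tcp_pos: [0.5026, -0.3474, 0.066]
eef_rot: [160.1, 89.8, -23.1]
contact_force: [-0.1, -0.7, 0.7]
gripper_width: 0.0395
```

Run:
```python
from h import *
from plant import *
c=capture("wrist");np.savez("w8.npz",**c);cv2.imwrite("pics/w8.png",c["img"])
plan([.5013,-.3467,.024],176.8,5,4)
```

```text
t 14.13 tcp [ 0.5025 -0.3474  0.066 ] x [ 0.002 -0.001 -1.   ] jaw 176.84 F [-0.4 -0.4  0.4] M [ 0.09  0.12 -0.  ] w 0.0393 j [-16.  21. -17.   0. -52.  13.]
[0.0084, -0.0001, 0.0003, 0.0002, 0.0084, -0.0001, 0.0003, 0.0002, 0.0084, -0.0001, 0.0003, 0.0002, 0.0084, -0.0001, 0.0003, 0.0002, 0.0084, -0.0001, 0.0003, 0.0002]
```

View pics/w8.png

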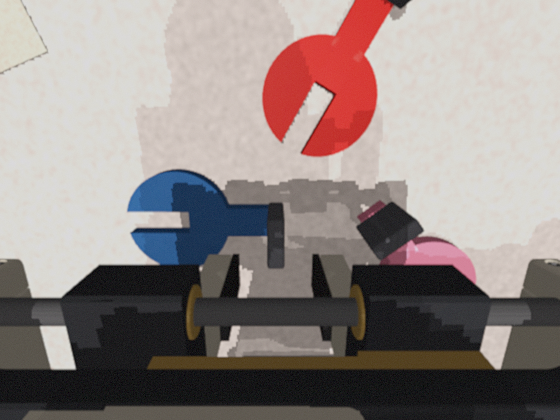

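Run:
```python
from h import *
c=dict(np.load("w8.npz"))
s,p,r=pose()
for px in ([357,230],[388,258],[422,235],[380,208],[276,240]):
    w=np.r_[onplane(c,[px],.062)[0],.062];print(px,w.round(3),"tool",r.inv().apply(w-p).round(4))
```

```text
[357, 230] [ 0.448 -0.354  0.062] tool [0.0038 0.0098 0.0539]
[388, 258] [ 0.427 -0.333  0.062] tool [ 0.0038 -0.0104  0.0765]
[422, 235] [ 0.405 -0.348  0.062] tool [0.0037 0.0063 0.0973]
[380, 208] [ 0.434 -0.369  0.062] tool [0.0038 0.025  0.0676]
[276, 240] [ 0.502 -0.35   0.062] tool [0.004  0.0026 0.0003]
```

>>> play_rows(
  series=[0.012,0,0.0005,0,0.012,0,0.0005,0,0.01,0,0,0,0.006,0,0,0,0.001,0,0,0],
  jaw=36,
)

```text
time_s: 14.55
tcp_pos: [0.4998, -0.3468, 0.0225]
eef_rot: [-18.3, 89.9, 158.5]
contact_force: [0.4, 0.1, 0.2]
gripper_width: 0.032
```

>>> play_rows(
  series=[0,0,0,0,0,0,0,0,0,0,0,0,0,0,0,0,0,0,0,0],
  jaw=0,
  squeeze=60,
)

```text
time_s: 14.97
tcp_pos: [0.5011, -0.3473, 0.0241]
eef_rot: [161.3, 89.9, -21.8]
contact_force: [2.1, -0.0, 1.5]
gripper_width: 0.0099
```

>>> play_rows(
  series=[0,0,0,0,0,0,0,0,0,0,0,0,0,0,0,0,0,0,0,0],
)

```text
time_s: 15.38
tcp_pos: [0.501, -0.3473, 0.024]
eef_rot: [157.6, 89.9, -25.5]
contact_force: [1.3, -0.1, 5.9]
gripper_width: 0.0097
```

>>> play_rows(
  series=[-0.005,0,0,0,-0.01,0,0,0,-0.02,0,0,0,-0.03,0,0,0,-0.03,0,0,0],
)

```text
time_s: 15.8
tcp_pos: [0.4978, -0.3461, 0.118]
eef_rot: [-19.5, 89.7, 157.3]
contact_force: [1.5, -1.2, -4.4]
gripper_width: 0.0097
```

>>> play_rows(
  series=[-0.03,0,0,0,-0.02,0,0,0,-0.015,0,0,0,0,0,0,0,0,0,0,0],
)

```text
time_s: 16.22
tcp_pos: [0.4996, -0.3466, 0.1833]
eef_rot: [-74.7, 90.0, 102.1]
contact_force: [-0.9, 0.1, -4.5]
gripper_width: 0.0096
```

Run:
```python
from h import *
from plant import *
c=capture("wrist");np.savez("w9.npz",**c);cv2.imwrite("pics/w9.png",c["img"])
rod=np.array([.639,.0135]);u=np.array([np.cos(np.radians(-99)),np.sin(np.radians(-99))])
g=rod+.165*u;print(g)
plan([*g,.19],261,20,3)
```

```text
[ 0.61318831 -0.14946858]
t 16.27 tcp [ 0.4989 -0.3463  0.182 ] x [-0.002  0.002 -1.   ] jaw 176.78 F [-0.7  0.  -5.7] M [0.07 0.41 0.03] w 0.0097 j [-16.  15.  -9.  -0. -67.  13.]
[-0.0, -0.01, -0.005, -0.0735, -0.0, -0.01, -0.006, -0.0735, -0.0, -0.009, -0.007, -0.0735, -0.0, -0.009, -0.007, -0.0735, -0.0, -0.008, -0.008, -0.0735]
[-0.0, -0.008, -0.008, -0.0735, -0.0, -0.007, -0.009, -0.0735, -0.0, -0.006, -0.009, -0.0735, -0.0, -0.006, -0.01, -0.0735, -0.0, -0.005, -0.01, -0.0735]
[-0.0, -0.004, -0.011, -0.0735, -0.0, -0.003, -0.011, -0.0735, -0.0, -0.002, -0.011, -0.0735, -0.0, -0.002, -0.011, -0.0735, -0.0, -0.001, -0.011, -0.0735]
[-0.0, 0.0, -0.011, -0.0735, -0.0, 0.001, -0.011, -0.0735, -0.0, 0.002, -0.011, -0.0735, -0.0, 0.003, -0.011, -0.0735, -0.0, 0.003, -0.011, -0.0735]
```

View pics/w9.png

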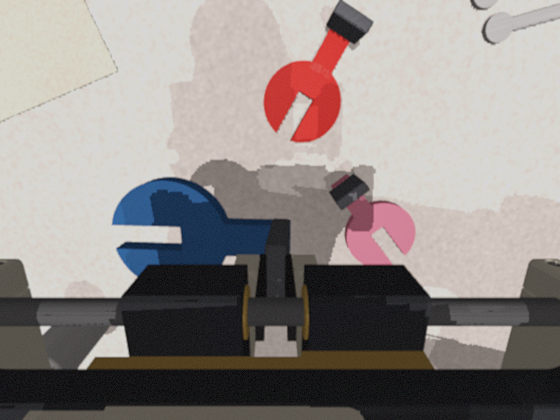

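>>> play_rows(
  series=[0,-0.01,-0.005,-0.0735,0,-0.01,-0.006,-0.0735,0,-0.009,-0.007,-0.0735,0,-0.009,-0.007,-0.0735,0,-0.008,-0.008,-0.0735],
)

```text
time_s: 16.68
tcp_pos: [0.5277, -0.2969, 0.1808]
eef_rot: [-37.6, 89.7, 160.5]
contact_force: [-0.1, 1.0, -4.3]
gripper_width: 0.0094
```

>>> play_rows(
  series=[0,-0.008,-0.008,-0.0735,0,-0.007,-0.009,-0.0735,0,-0.006,-0.009,-0.0735,0,-0.006,-0.01,-0.0735,0,-0.005,-0.01,-0.0735],
)

```text
time_s: 17.1
tcp_pos: [0.555, -0.2476, 0.1808]
eef_rot: [-52.4, 89.7, 166.7]
contact_force: [-0.5, -1.1, -4.9]
gripper_width: 0.0098
```

>>> play_rows(
  series=[0,-0.004,-0.011,-0.0735,0,-0.003,-0.011,-0.0735,0,-0.002,-0.011,-0.0735,0,-0.002,-0.011,-0.0735,0,-0.001,-0.011,-0.0735],
)

```text
time_s: 17.52
tcp_pos: [0.5836, -0.1991, 0.1808]
eef_rot: [-68.6, 89.7, 171.6]
contact_force: [0.0, 0.2, -4.5]
gripper_width: 0.0097
```

>>> play_rows(
  series=[0,0,-0.011,-0.0735,0,0.001,-0.011,-0.0735,0,0.002,-0.011,-0.0735,0,0.003,-0.011,-0.0735,0,0.003,-0.011,-0.0735],
)

```text
time_s: 17.93
tcp_pos: [0.6125, -0.1512, 0.1808]
eef_rot: [-84.6, 89.8, 176.6]
contact_force: [-0.4, 0.3, -4.0]
gripper_width: 0.0101
```

>>> play_rows(
  series=[0,0,0,0,0,0,0,0,0,0,0,0,0,0,0,0,0,0,0,0],
)

```text
time_s: 18.35
tcp_pos: [0.6131, -0.1522, 0.183]
eef_rot: [-78.8, 90.0, -177.8]
contact_force: [-0.0, 0.3, -4.5]
gripper_width: 0.0097
```

Run:
```python
from h import *
from plant import *
plan([.6132,-.1495,.178],261,5,4)
for n in("wrist","scene"):
    c=capture(n);np.savez(n+"10.npz",**c);v=c["img"]
    if n=="scene":
        x,y=project(c,[[.65,-.02,.15]])[0].astype(int);v=cv2.resize(v[y-70:y+70,x-90:x+90],None,fx=4,fy=4,interpolation=cv2.INTER_CUBIC)
    cv2.imwrite(f"pics/{n}10.png",v)
```

```text
t 18.35 tcp [ 0.6131 -0.1522  0.183 ] x [-0.001 -0.    -1.   ] jaw -99.04 F [-0.   0.3 -4.5] M [-0.32  0.12  0.01] w 0.0097 j [  4.  17.  -6.  -0. -67.  77.]
[0.001, -0.0001, -0.0005, -0.0001, 0.001, -0.0001, -0.0005, -0.0001, 0.001, -0.0001, -0.0005, -0.0001, 0.001, -0.0001, -0.0005, -0.0001, 0.001, -0.0001, -0.0005, -0.0001]
```

View pics/wrist10.png

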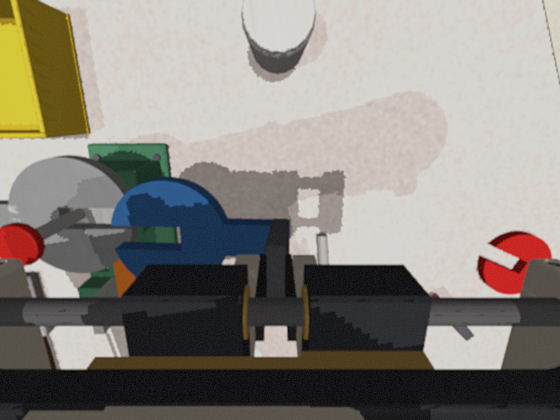

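View pics/scene10.png

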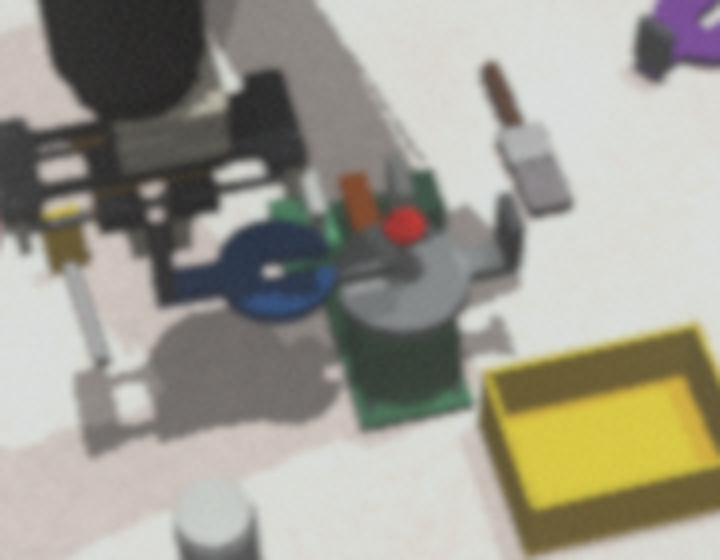

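Run:
```python
from h import *
c=dict(np.load("wrist10.npz"));g=cv2.cvtColor(c["img"],cv2.COLOR_BGR2GRAY)
print(project(c,[[.6388,.0133,z] for z in (.129,.145,.155,.165,.187)]))
for x in (135,165,175):print(x,g[220:255,x].tolist())
cv2.imwrite("pics/w10b.png",cv2.resize(c["img"][140:300,0:200],None,fx=4,fy=4,interpolation=cv2.INTER_CUBIC))
```

```text
[[ 69.83221402 219.46073589]
 [ 57.05673612 226.05804284]
 [ 48.23200868 230.61516674]
 [ 38.66298314 235.5566491 ]
 [ 14.47970409 248.04498936]]
135 [45, 46, 50, 46, 42, 52, 54, 61, 56, 54, 55, 56, 57, 51, 57, 54, 53, 52, 57, 57, 59, 55, 43, 41, 36, 34, 35, 36, 29, 42, 46, 46, 49, 43, 45]
165 [45, 47, 46, 46, 47, 45, 54, 70, 75, 74, 73, 76, 80, 73, 81, 78, 75, 76, 75, 75, 76, 77, 63, 44, 32, 36, 34, 30, 33, 34, 42, 46, 48, 50, 48]
175 [48, 47, 50, 44, 47, 45, 42, 47, 49, 51, 47, 45, 44, 48, 46, 49, 40, 48, 51, 51, 54, 58, 52, 41, 35, 31, 33, 38, 34, 31, 43, 45, 47, 44, 47]
```

View pics/w10b.png

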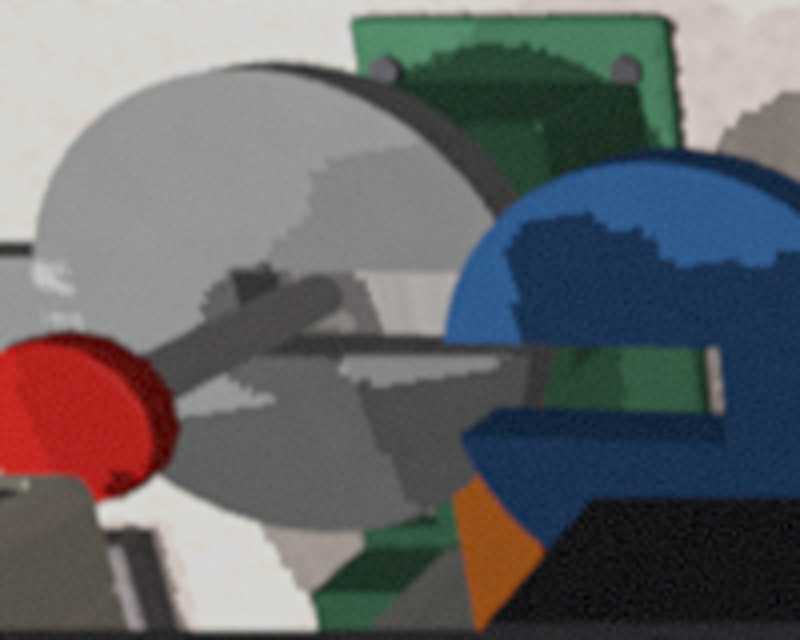

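>>> play_rows(
  series=[0.001,0,-0.0085,0,0.001,0,-0.0085,0,0.001,0,-0.0085,0,0.001,0,-0.0085,0,0.001,0,-0.0085,0],
)

```text
time_s: 18.87
tcp_pos: [0.6204, -0.1085, 0.1783]
eef_rot: [163.4, 90.0, 64.5]
contact_force: [0.5, 1.1, -4.6]
gripper_width: 0.0099
```

>>> play_rows(
  series=[0,0,-0.0085,0,0,0,-0.0085,0,0,0,-0.0085,0,0,0,-0.0085,0,0,0,-0.0085,0],
)

```text
time_s: 19.28
tcp_pos: [0.627, -0.0668, 0.1784]
eef_rot: [113.9, 90.0, 15.0]
contact_force: [-0.2, -1.1, -4.4]
gripper_width: 0.0099
```

>>> play_rows(
  series=[0,0,0,0,0,0,0,0,0,0,0,0,0,0,0,0,0,0,0,0],
)

```text
time_s: 19.7
tcp_pos: [0.6267, -0.0682, 0.1784]
eef_rot: [-12.3, 90.0, -111.3]
contact_force: [-0.4, -1.0, -4.4]
gripper_width: 0.0098
```

Run:
```python
from h import *
from plant import *
plan([.6262,-.0657,.153],261,5,4)
for n in("wrist","scene"):
    c=capture(n);np.savez(n+"11.npz",**c);v=c["img"]
    if n=="scene":
        x,y=project(c,[[.65,-.02,.15]])[0].astype(int);v=cv2.resize(v[y-70:y+70,x-90:x+90],None,fx=4,fy=4,interpolation=cv2.INTER_CUBIC)
    cv2.imwrite(f"pics/{n}11.png",v)
```

```text
t 19.70 tcp [ 0.6267 -0.0682  0.1784] x [-0. -0. -1.] jaw -98.99 F [-0.4 -1.  -4.4] M [-0.33  0.16 -0.01] w 0.0098 j [ 12.  17.  -6.   0. -67.  70.]
[0.0051, -0.0002, -0.0005, 0.0, 0.0051, -0.0002, -0.0005, 0.0, 0.0051, -0.0002, -0.0005, 0.0, 0.0051, -0.0002, -0.0005, 0.0, 0.0051, -0.0002, -0.0005, 0.0]
```

View pics/wrist11.png

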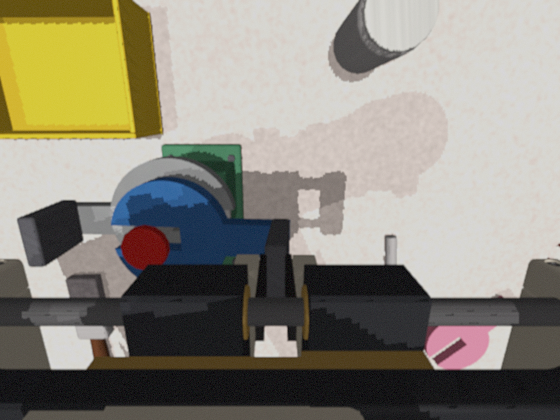

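View pics/scene11.png

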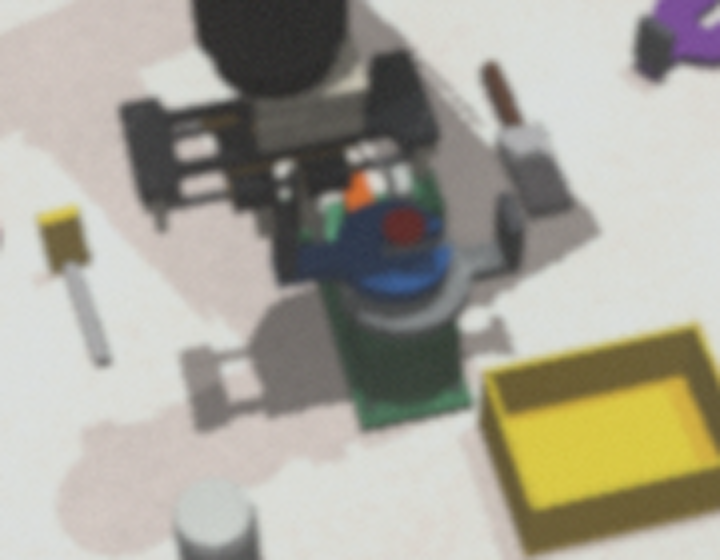

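>>> play_rows(
  series=[0.006,0,-0.0005,0,0.006,0,-0.0005,0,0.005,0,-0.0005,0,0.004,0,0,0,0.003,0,0,0],
)

```text
time_s: 20.22
tcp_pos: [0.6269, -0.0665, 0.1537]
eef_rot: [-41.8, 90.0, -140.8]
contact_force: [-0.0, -1.5, -1.3]
gripper_width: 0.0101
```

>>> play_rows(
  series=[0.001,0,0,0,0.001,0,0,0,0.001,0,0,0,0,0,0,0,0,0,0,0],
)

```text
time_s: 20.63
tcp_pos: [0.6272, -0.0662, 0.1515]
eef_rot: [122.5, 90.0, 23.6]
contact_force: [0.5, 0.6, -1.9]
gripper_width: 0.0096
```

Run:
```python
from h import *
from plant import *
plan([.6262,-.0657,.153],261,5,4)
```

```text
t 20.63 tcp [ 0.6272 -0.0662  0.1515] x [ 0.  0. -1.] jaw -98.96 F [ 0.5  0.6 -1.9] M [-0.27  0.24 -0.03] w 0.0096 j [ 12.  18.  -8.  -0. -64.  69.]
[-0.0003, -0.0002, -0.0001, 0.0001, -0.0003, -0.0002, -0.0001, 0.0001, -0.0003, -0.0002, -0.0001, 0.0001, -0.0003, -0.0002, -0.0001, 0.0001, -0.0003, -0.0002, -0.0001, 0.0001]
```

>>> play_rows(
  series=[0.003,0,0,0,0.003,0,0,0,0.003,0,0,0,0.003,0,0,0,0.002,0,0,0],
)

```text
time_s: 21.05
tcp_pos: [0.6271, -0.0663, 0.137]
eef_rot: [122.2, 90.0, 23.3]
contact_force: [-0.4, -1.0, -1.3]
gripper_width: 0.0101
```

>>> play_rows(
  series=[0.001,0,0,0,0.001,0,0,0,0.001,0,0,0,0,0,0,0,0,0,0,0],
)

```text
time_s: 21.47
tcp_pos: [0.627, -0.0661, 0.1342]
eef_rot: [-118.0, 90.0, 143.0]
contact_force: [-0.1, -0.7, -1.9]
gripper_width: 0.0104
```

Run:
```python
from h import *
from plant import *
plan([.6262,-.0657,.133],261,5,4)
```

```text
t 21.47 tcp [ 0.627  -0.0661  0.1342] x [-0.  0. -1.] jaw -98.96 F [-0.1 -0.7 -1.9] M [-0.14  0.17  0.01] w 0.0104 j [ 12.  19. -10.  -0. -62.  69.]
[0.0002, -0.0002, -0.0001, 0.0001, 0.0002, -0.0002, -0.0001, 0.0001, 0.0002, -0.0002, -0.0001, 0.0001, 0.0002, -0.0002, -0.0001, 0.0001, 0.0002, -0.0002, -0.0001, 0.0001]
```

>>> play_rows(
  series=[0.001,0,0,0,0.001,0,0,0,0,0,0,0,0,0,0,0,0,0,0,0],
)

```text
time_s: 21.88
tcp_pos: [0.6272, -0.0665, 0.1329]
eef_rot: [80.0, 90.0, -19.0]
contact_force: [-1.2, -0.7, 3.0]
gripper_width: 0.01
```

>>> play_rows(
  series=[0,0,0,0,0,0,0,0,0,0,0,0,0,0,0,0,0,0,0,0],
  jaw=40,
)

```text
time_s: 22.3
tcp_pos: [0.6271, -0.0661, 0.1321]
eef_rot: [-132.8, 90.0, 128.2]
contact_force: [0.1, -0.4, 0.4]
gripper_width: 0.0339
```

>>> play_rows(
  series=[0,0,0,0,-0.005,0,0,0,-0.015,0,0,0,-0.025,0,0,0,-0.03,0,0,0],
)

```text
time_s: 22.72
tcp_pos: [0.626, -0.0663, 0.2069]
eef_rot: [-75.5, 89.8, -174.5]
contact_force: [1.0, 0.4, -0.3]
gripper_width: 0.0349
```

>>> play_rows(
  series=[-0.02,0,0,0,-0.01,0,0,0,0,0,0,0,0,0,0,0,0,0,0,0],
)

```text
time_s: 23.13
tcp_pos: [0.6262, -0.0662, 0.2358]
eef_rot: [-86.2, 89.9, 174.9]
contact_force: [0.8, 0.3, -0.1]
gripper_width: 0.0349
```

Run:
```python
from h import *
from plant import *
plan([.44,-.2,.2],177,10,3)
for n in("wrist","scene"):
    c=capture(n);np.savez(n+"12.npz",**c);v=c["img"]
    if n=="scene":
        x,y=project(c,[[.62,-.0,.15]])[0].astype(int);v=cv2.resize(v[y-70:y+70,x-90:x+90],None,fx=4,fy=4,interpolation=cv2.INTER_CUBIC)
    cv2.imwrite(f"pics/{n}12.png",v)
```

```text
t 23.13 tcp [ 0.6262 -0.0662  0.2358] x [-0.002  0.    -1.   ] jaw -98.97 F [ 0.8  0.3 -0.1] M [-0.07  0.13 -0.02] w 0.0349 j [ 12.  15.  -1.  -0. -74.  69.]
[0.004, -0.016, 0.016, 0.1467, 0.004, -0.014, 0.018, 0.1467, 0.004, -0.011, 0.02, 0.1467, 0.004, -0.008, 0.022, 0.1467, 0.004, -0.005, 0.022, 0.1467]
[0.004, -0.001, 0.023, 0.1467, 0.004, 0.002, 0.023, 0.1467, 0.004, 0.005, 0.022, 0.1467, 0.004, 0.009, 0.021, 0.1467, 0.004, 0.012, 0.02, 0.1467]
```

View pics/wrist12.png

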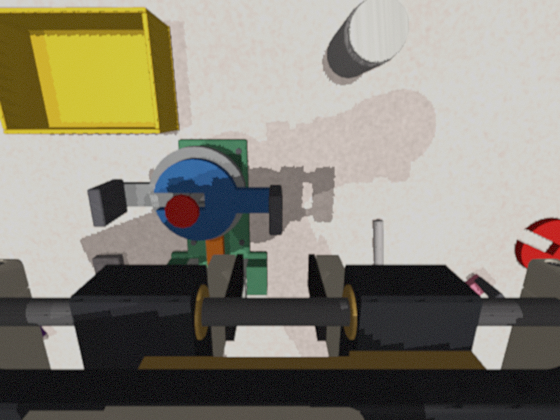

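View pics/scene12.png

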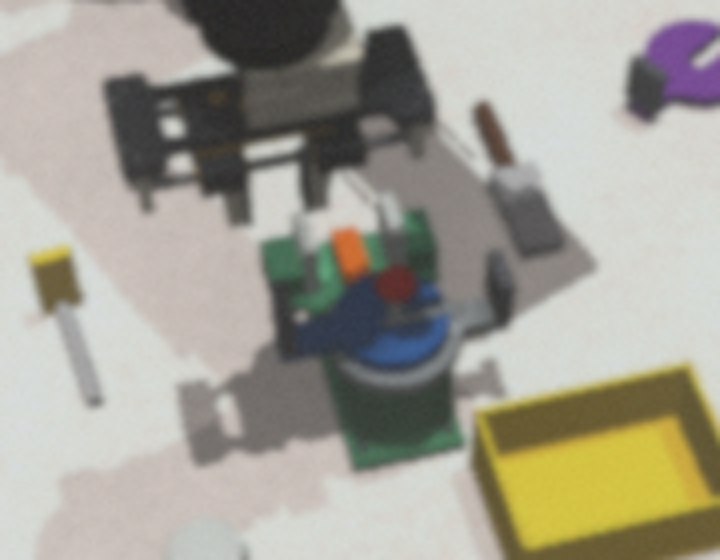

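Both discs are flat around the rod (cap at (182,211)), with handles on opposite sides: blue at (277,210), grey at (107,200). The hanger is down. Next is the pin.

Run:
```python
from h import *
plan([.46,-.19,.2],177,15,3)
```

```text
t 23.23 tcp [ 0.6263 -0.0663  0.2357] x [-0.003 -0.    -1.   ] jaw -98.97 F [ 0.4  0.3 -0.4] M [-0.11  0.14 -0.01] w 0.0349 j [ 12.  15.  -1.  -0. -74.  69.]
[0.002, -0.01, 0.01, 0.0978, 0.002, -0.009, 0.011, 0.0978, 0.002, -0.008, 0.012, 0.0978, 0.002, -0.006, 0.012, 0.0978, 0.002, -0.005, 0.013, 0.0978]
[0.002, -0.004, 0.013, 0.0978, 0.002, -0.003, 0.014, 0.0978, 0.002, -0.001, 0.014, 0.0978, 0.002, 0.0, 0.014, 0.0978, 0.002, 0.001, 0.014, 0.0978]
[0.002, 0.003, 0.014, 0.0978, 0.002, 0.004, 0.013, 0.0978, 0.002, 0.005, 0.013, 0.0978, 0.002, 0.007, 0.012, 0.0978, 0.002, 0.008, 0.011, 0.0978]
```

>>> play_rows(
  series=[0,-0.01,0.01,0.0978,0,-0.009,0.011,0.0978,0,-0.008,0.012,0.0978,0,-0.006,0.012,0.0978,0,-0.005,0.013,0.0978],
)

```text
time_s: 23.65
tcp_pos: [0.5698, -0.1085, 0.2361]
eef_rot: [-48.6, 89.9, -175.9]
contact_force: [0.2, -1.2, -0.1]
gripper_width: 0.0352
```

>>> play_rows(
  series=[0.002,-0.004,0.013,0.0978,0.002,-0.003,0.014,0.0978,0.002,-0.001,0.014,0.0978,0.002,0,0.014,0.0978,0.002,0.001,0.014,0.0978],
  jaw=60,
)

```text
time_s: 24.07
tcp_pos: [0.5132, -0.1497, 0.2262]
eef_rot: [-24.7, 89.9, 180.0]
contact_force: [1.0, -1.2, 0.1]
gripper_width: 0.0521
```

>>> play_rows(
  series=[0.005,0.003,0.014,0.0978,0.005,0.004,0.013,0.0978,0.005,0.005,0.013,0.0978,0.005,0.007,0.012,0.0978,0.005,0.008,0.011,0.0978],
)

```text
time_s: 24.48
tcp_pos: [0.4578, -0.1914, 0.2012]
eef_rot: [-1.4, 89.9, 175.3]
contact_force: [0.6, 0.1, 0.6]
gripper_width: 0.0528
```

>>> play_rows(
  series=[0,0,0,0,0,0,0,0,0,0,0,0,0,0,0,0,0,0,0,0],
)

```text
time_s: 24.9
tcp_pos: [0.4594, -0.1908, 0.2024]
eef_rot: [72.8, 90.0, -110.1]
contact_force: [0.5, 0.3, -0.5]
gripper_width: 0.0525
```

Run:
```python
from h import *
from plant import *
plan([.44,-.197,.1],177,5,4)
c=capture("wrist");np.savez("w13.npz",**c);cv2.imwrite("pics/w13.png",c["img"])
c=capture("scene");np.savez("s13.npz",**c);v=c["img"];x,y=project(c,[[.55,.03,.1]])[0].astype(int);cv2.imwrite("pics/s13.png",cv2.resize(v[y-60:y+80,x-90:x+90],None,fx=4,fy=4,interpolation=cv2.INTER_CUBIC))
```

```text
t 24.90 tcp [ 0.4594 -0.1908  0.2024] x [-0. -0. -1.] jaw 177.08 F [ 0.5  0.3 -0.5] M [0.05 0.08 0.03] w 0.0525 j [  0.   3. -20.   0. -67.  -3.]
[0.0205, 0.0014, 0.0038, 0.0003, 0.0205, 0.0014, 0.0038, 0.0003, 0.0205, 0.0014, 0.0038, 0.0003, 0.0205, 0.0014, 0.0038, 0.0003, 0.0205, 0.0014, 0.0038, 0.0003]
```

View pics/w13.png

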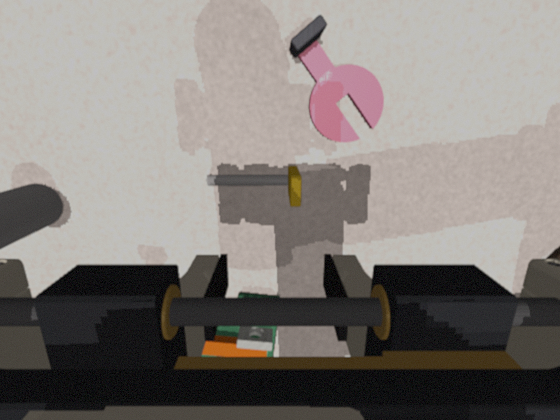

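View pics/s13.png

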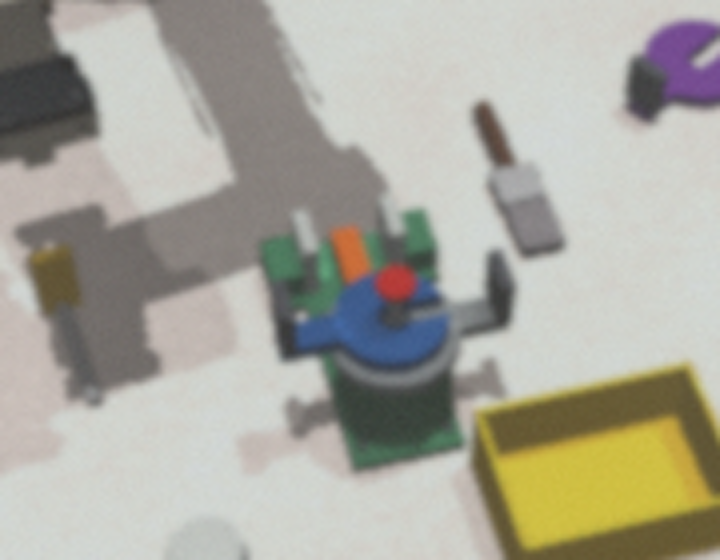

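Run:
```python
from h import *
c=dict(np.load("w13.npz"));im=c["img"]
hsv=cv2.cvtColor(im,cv2.COLOR_BGR2HSV).astype(int);H,S,V=hsv[...,0],hsv[...,1],hsv[...,2]
m=(H>15)&(H<35)&(S>120);m[:150]=0;m[220:]=0;b=big(m)[0];print(b[1],b[2])
g=cv2.cvtColor(im,cv2.COLOR_BGR2GRAY)
for x in (215,230,250,270):print(x,g[170:192,x].tolist())
cv2.imwrite("pics/w13b.png",cv2.resize(im[155:215,195:315],None,fx=6,fy=6,interpolation=cv2.INTER_CUBIC))
# hypothesis: axis line through tip
P=onplane(c,[[209,180.3],[288,180.3]],.009);print(P)
d=P[1]-P[0];a=np.arctan2(d[1],d[0]);print(np.degrees(a),np.hypot(*d))
```

```text
[288 166  13  40 458] [294.12008734 185.91048035]
215 [176, 178, 179, 171, 151, 115, 110, 117, 109, 87, 78, 79, 82, 81, 87, 125, 164, 175, 178, 179, 177, 174]
230 [105, 105, 104, 103, 91, 79, 74, 77, 83, 82, 84, 79, 82, 77, 73, 78, 95, 102, 104, 107, 108, 110]
250 [101, 108, 109, 106, 89, 74, 74, 81, 81, 87, 86, 83, 86, 74, 72, 80, 98, 106, 109, 110, 107, 102]
270 [111, 110, 107, 107, 93, 76, 77, 79, 84, 86, 89, 90, 85, 79, 74, 93, 106, 110, 111, 108, 109, 110]
[[ 0.54103754 -0.19969688]
 [ 0.44356177 -0.19474702]]
177.09299007535125 0.09760135870157166
```

View pics/w13b.png

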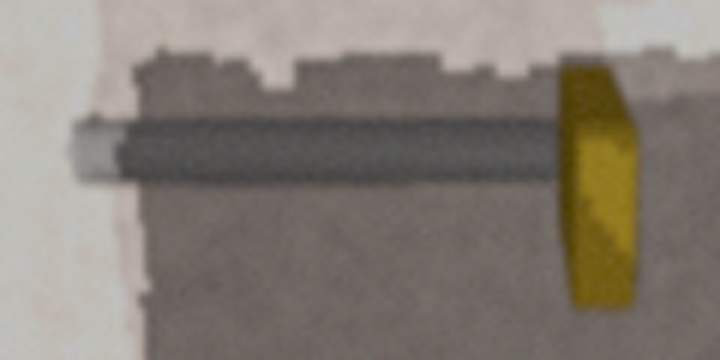

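Run:
```python
from h import *
c=dict(np.load("w13.npz"))
print(onplane(c,[[295.5,190.7]],.07))
plan([.4355,-.1943,.08],177.1,5,4)
```

```text
[[ 0.43796018 -0.19574402]]
t 25.00 tcp [ 0.4593 -0.1908  0.2024] x [-0. -0. -1.] jaw 177.05 F [-0.5  0.5  0.1] M [0.05 0.06 0.02] w 0.0525 j [  0.   3. -20.   0. -67.  -3.]
[0.0245, 0.0009, 0.0047, -0.0002, 0.0245, 0.0009, 0.0047, -0.0002, 0.0245, 0.0009, 0.0047, -0.0002, 0.0245, 0.0009, 0.0047, -0.0002, 0.0245, 0.0009, 0.0047, -0.0002]
```

>>> play_rows(
  series=[0.025,0.001,0.0045,0,0.03,0.001,0.0045,0,0.03,0.001,0.0045,0,0.025,0.001,0.0045,0,0.015,0.001,0.0045,0],
)

```text
time_s: 25.42
tcp_pos: [0.4346, -0.1946, 0.0748]
eef_rot: [-7.6, 89.8, 169.4]
contact_force: [0.3, 0.4, -0.3]
gripper_width: 0.0525
```

>>> play_rows(
  series=[0,0,0,0,0,0,0,0,0,0,0,0,0,0,0,0,0,0,0,0],
)

```text
time_s: 25.83
tcp_pos: [0.4374, -0.1949, 0.0786]
eef_rot: [178.9, 89.9, -4.1]
contact_force: [-0.6, -0.0, 0.3]
gripper_width: 0.0526
```

Run:
```python
from h import *
from plant import *
plan([.437,-.195,.035],177.1,5,4)
c=capture("wrist");np.savez("w14.npz",**c);cv2.imwrite("pics/w14.png",c["img"])
```

```text
t 25.83 tcp [ 0.4374 -0.1949  0.0786] x [ 0.002 -0.    -1.   ] jaw 177.00 F [-0.6 -0.   0.3] M [0.02 0.16 0.02] w 0.0526 j [ -0.   8. -32.   0. -49.  -3.]
[0.0087, 0.0, 0.0001, -0.0003, 0.0087, 0.0, 0.0001, -0.0003, 0.0087, 0.0, 0.0001, -0.0003, 0.0087, 0.0, 0.0001, -0.0003, 0.0087, 0.0, 0.0001, -0.0003]
```

View pics/w14.png

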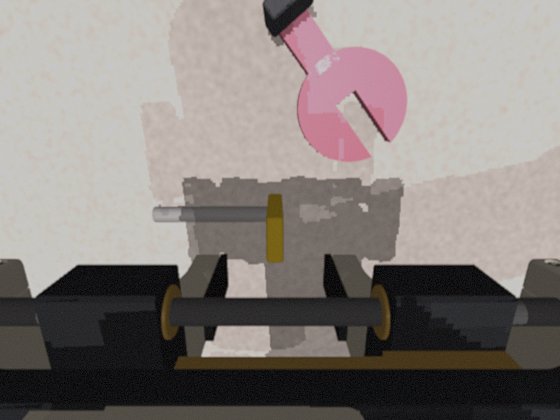

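Run:
```python
from h import *
c=dict(np.load("w14.npz"));s,p,r=pose();g=cv2.cvtColor(c["img"],cv2.COLOR_BGR2GRAY)
for x in (165,200,240):print(x,g[203:226,x].tolist())
for px,z in (([160,213.7],.009),([260,213.7],.009),([275,248],.07)):
    w=np.r_[onplane(c,[px],z)[0],z];print(w.round(4),"tool",r.inv().apply(w-p).round(4))
```

```text
165 [182, 183, 181, 156, 110, 111, 126, 135, 139, 146, 148, 148, 160, 167, 166, 161, 154, 145, 142, 172, 196, 200, 197]
200 [111, 109, 106, 90, 75, 76, 80, 88, 89, 84, 88, 90, 88, 89, 86, 86, 80, 78, 84, 99, 108, 108, 110]
240 [114, 113, 108, 90, 77, 75, 82, 83, 85, 90, 92, 90, 90, 91, 88, 86, 80, 80, 87, 101, 110, 111, 112]
[ 0.5375 -0.2005  0.009 ] tool [ 0.0696  0.0003 -0.1004]
[ 0.4508 -0.1961  0.009 ] tool [ 0.0694  0.0004 -0.0136]
[ 0.4379 -0.1898  0.07  ] tool [ 0.0084 -0.0051 -0.0005]
```

>>> play_rows(
  series=[0.013,0,0,0,0.013,0,0,0,0.011,0,0,0,0.006,0,0,0,0,0,0,0],
)

```text
time_s: 26.3
tcp_pos: [0.4356, -0.1948, 0.0336]
eef_rot: [-2.6, 89.9, 174.4]
contact_force: [-0.3, -0.1, 0.2]
gripper_width: 0.0527
```

>>> play_rows(
  series=[0,0,0,0,0,0,0,0,0,0,0,0,0,0,0,0,0,0,0,0],
  jaw=0,
  squeeze=50,
)

```text
time_s: 26.72
tcp_pos: [0.4365, -0.1949, 0.0348]
eef_rot: [-179.9, 89.9, -2.9]
contact_force: [0.3, 0.1, 0.3]
gripper_width: 0.0253
```

>>> play_rows(
  series=[0,0,0,0,0,0,0,0,0,0,0,0,0,0,0,0,0,0,0,0],
)

```text
time_s: 27.13
tcp_pos: [0.4379, -0.1951, 0.0354]
eef_rot: [170.9, 89.8, -12.1]
contact_force: [1.5, -0.3, 6.8]
gripper_width: 0.0007
```

>>> play_rows(
  series=[-0.005,0,0,0,-0.01,0,0,0,-0.02,0,0,0,-0.02,0,0,0,-0.02,0,0,0],
)

```text
time_s: 27.55
tcp_pos: [0.4356, -0.1949, 0.1102]
eef_rot: [-1.9, 89.9, 175.1]
contact_force: [0.5, -0.2, 0.2]
gripper_width: 0.0005
```

>>> play_rows(
  series=[-0.005,0,0,0,0,0,0,0,0,0,0,0,0,0,0,0,0,0,0,0],
)

```text
time_s: 27.97
tcp_pos: [0.4354, -0.1948, 0.1133]
eef_rot: [-3.4, 89.9, 173.6]
contact_force: [1.2, -0.7, -0.9]
gripper_width: 0.0003
```

Run:
```python
from h import *
from plant import *
s,p,r=pose()
c=capture("wrist");np.savez("w15.npz",**c);cv2.imwrite("pics/w15.png",c["img"])
c=capture("top");np.savez("t15.npz",**c)
v=c["img"];cv2.imwrite("pics/t15.png",cv2.resize(v[130:290,200:400],None,fx=4,fy=4,interpolation=cv2.INTER_CUBIC))
b=np.array([.5014,.0345]);u=np.array([np.cos(np.radians(81)),np.sin(np.radians(81))])
print(b-.048*u, b-(.048+.115)*u)
plan([*(b-.165*u),.115],261,15,3)
```

```text
[ 0.49389115 -0.01290904] [ 0.47590118 -0.1264932 ]
t 28.07 tcp [ 0.4356 -0.1949  0.1135] x [-0.002  0.    -1.   ] jaw 176.98 F [-0.3 -0.2 -0.3] M [ 0.04  0.06 -0.01] w 0.0004 j [ -0.   6. -30.  -0. -54.  -3.]
[-0.0, -0.005, -0.002, -0.0978, -0.0, -0.004, -0.003, -0.0978, -0.0, -0.004, -0.003, -0.0978, -0.0, -0.004, -0.004, -0.0978, -0.0, -0.003, -0.004, -0.0978]
[-0.0, -0.003, -0.004, -0.0978, -0.0, -0.002, -0.005, -0.0978, -0.0, -0.002, -0.005, -0.0978, -0.0, -0.002, -0.005, -0.0978, -0.0, -0.001, -0.005, -0.0978]
[-0.0, -0.001, -0.005, -0.0978, -0.0, -0.0, -0.005, -0.0978, -0.0, 0.0, -0.005, -0.0978, -0.0, 0.001, -0.005, -0.0978, -0.0, 0.001, -0.005, -0.0978]
```

View pics/w15.png

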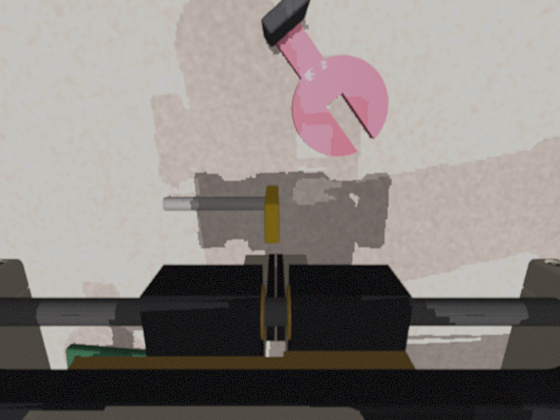

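View pics/t15.png

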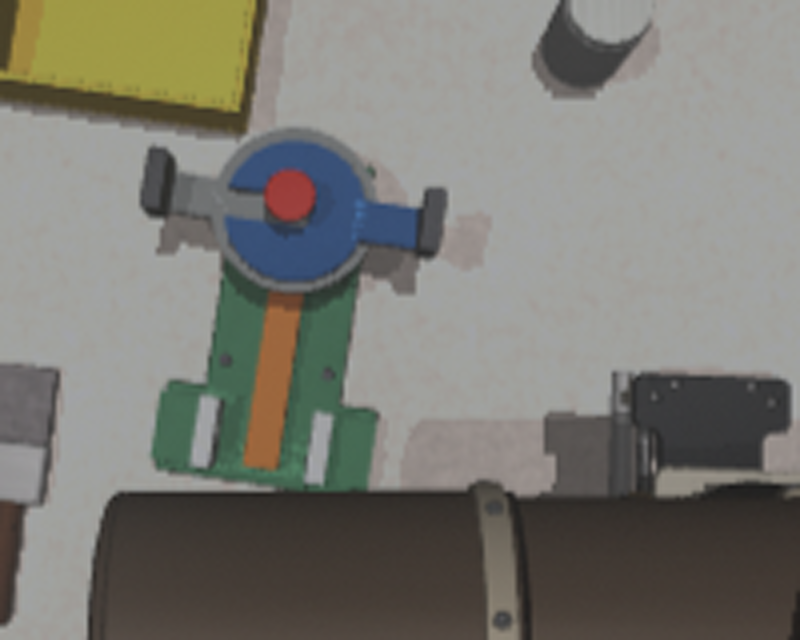

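Run:
```python
from h import *
c=dict(np.load("w15.npz"));s,p,r=pose();g=cv2.cvtColor(c["img"],cv2.COLOR_BGR2GRAY)
cv2.imwrite("pics/w15b.png",cv2.resize(c["img"][170:260,150:300],None,fx=5,fy=5,interpolation=cv2.INTER_CUBIC))
for px,z in (([166,203.7],.009),([262,203.7],.009),([272,228],.07),([272,228],.06),([272,192],.014)):
    w=np.r_[onplane(c,[px],z)[0],z];print(w.round(4),"tool",r.inv().apply(w-p).round(4))
```

```text
[ 0.5413 -0.2001  0.009 ] tool [ 0.1043 -0.0003 -0.106 ]
[ 0.4481 -0.1952  0.009 ] tool [ 0.1045 -0.0004 -0.0127]
[ 0.4381 -0.1918  0.07  ] tool [ 0.0435 -0.0032 -0.0024]
[ 0.4383 -0.1881  0.06  ] tool [ 0.0535 -0.0069 -0.0025]
[ 0.4376 -0.2075  0.014 ] tool [ 0.0995  0.0125 -0.0028]
```

View pics/w15b.png

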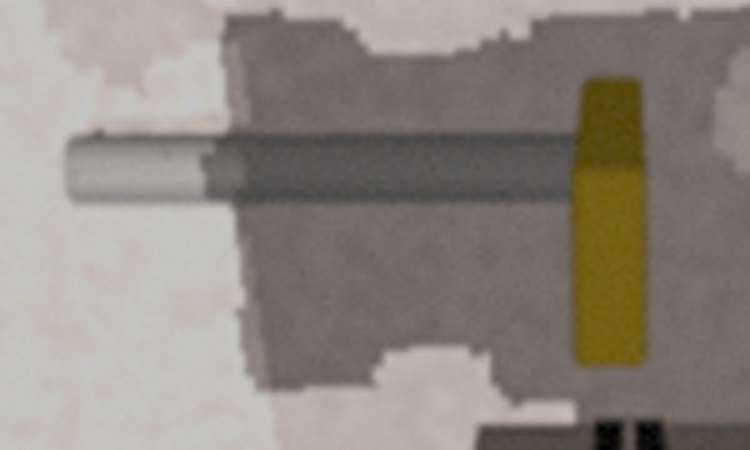

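Run:
```python
from h import *
c=dict(np.load("w15.npz"));s,p,r=pose()
d=np.array([np.cos(np.radians(-2.95)),np.sin(np.radians(-2.95)),0]);n=np.array([-d[1],d[0],0])
mid=np.array([.5413,-.2001,0])-.106*d
for z in (0,.04,.05,.06,.07):
    print(z,project(c,[mid+sx*.006*d+sy*.017*n+[0,0,z] for sx,sy in((1,-1),(-1,-1),(1,1),(-1,1))]).round(1).tolist())
print(c["world_from_camera"][:3,3])
# finger tip projections
print(project(c,[p,p+[0,0,.019]]))
```

```text
0 [[268.9, 184.4], [281.1, 184.4], [269.1, 217.3], [280.9, 217.3]]
0.04 [[268.1, 194.3], [282.0, 194.3], [268.4, 231.2], [281.8, 231.2]]
0.05 [[267.9, 197.2], [282.3, 197.2], [268.2, 235.3], [282.0, 235.3]]
0.06 [[267.6, 200.3], [282.5, 200.3], [267.9, 239.7], [282.3, 239.6]]
0.07 [[267.3, 203.7], [282.8, 203.7], [267.7, 244.4], [282.6, 244.3]]
[ 0.43138328 -0.27783253  0.30626207]
[[274.92353546 246.09070797]
 [274.94981303 258.66299375]]
```

The grasp missed: the opening went to 0, and the pin still lies at (165–280, 203) in the wrist view. I retry and look before closing.

>>> play_rows(
  series=[0,0,0,0,0,0,-0.0005,0,0,0,-0.0005,0,0,0,-0.0005,0,0,0,0,0],
  jaw=50,
)

```text
time_s: 28.48
tcp_pos: [0.4378, -0.195, 0.1143]
eef_rot: [9.4, 90.0, -173.6]
contact_force: [0.6, 0.3, 0.5]
gripper_width: 0.0285
```

>>> play_rows(
  series=[0.02,0,0,0,0.025,0,0,0,0.02,0,0,0,0.012,0,0,0,0.005,0,0,0],
)

```text
time_s: 28.9
tcp_pos: [0.4363, -0.1949, 0.0305]
eef_rot: [-2.8, 89.8, 174.2]
contact_force: [-0.6, -0.9, 0.4]
gripper_width: 0.0438
```

>>> play_rows(
  series=[0,0,0,0,0,0,0,0,0,0,0,0,0,0,0,0,0,0,0,0],
)

```text
time_s: 29.32
tcp_pos: [0.4383, -0.195, 0.0332]
eef_rot: [-179.9, 89.9, -2.9]
contact_force: [0.4, 0.1, -0.0]
gripper_width: 0.044
```

Run:
```python
from h import *
from plant import *
plan([.437,-.195,.031],177.1,5,4)
c=capture("wrist");np.savez("w16.npz",**c);cv2.imwrite("pics/w16.png",c["img"])
c=capture("scene");np.savez("s16.npz",**c);v=c["img"];x,y=project(c,[[.45,-.195,.05]])[0].astype(int);print(x,y);cv2.imwrite("pics/s16.png",cv2.resize(v[y-60:y+60,x-75:x+75],None,fx=5,fy=5,interpolation=cv2.INTER_CUBIC))
```

```text
t 29.32 tcp [ 0.4383 -0.195   0.0332] x [ 0.002 -0.    -1.   ] jaw 176.99 F [ 0.4  0.1 -0. ] M [ 0.03  0.04 -0.01] w 0.0440 j [ -0.  12. -35.   0. -43.  -3.]
[0.0004, 0.0, 0.0003, -0.0004, 0.0004, 0.0, 0.0003, -0.0004, 0.0004, 0.0, 0.0003, -0.0004, 0.0004, 0.0, 0.0003, -0.0004, 0.0004, 0.0, 0.0003, -0.0004]
201 220
```

View pics/w16.png

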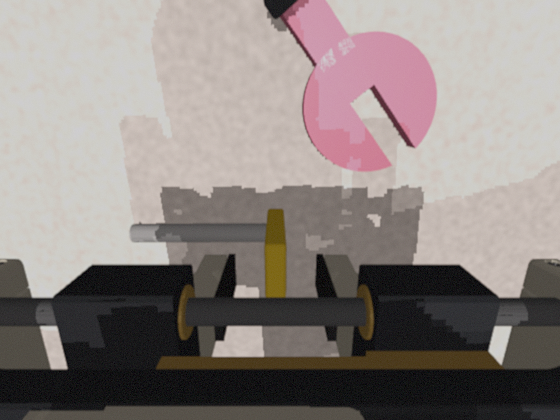

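View pics/s16.png

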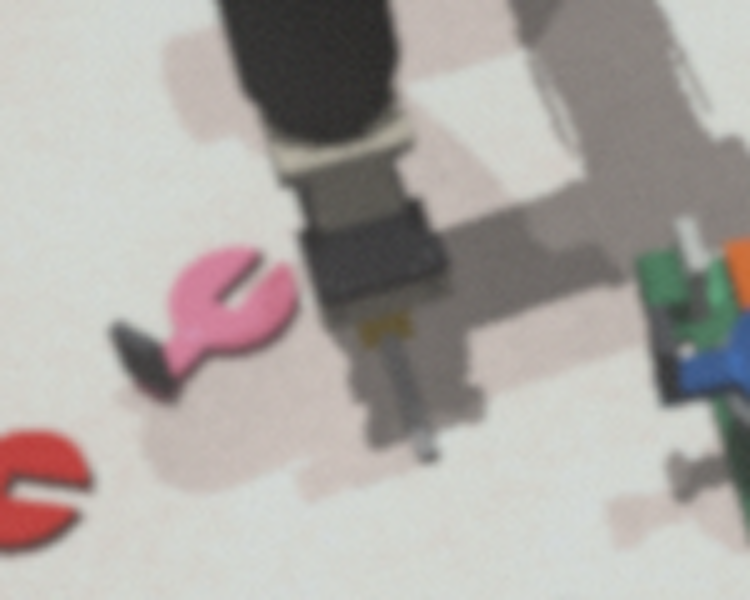

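>>> play_rows(
  series=[0,0,0,0,0,0,0,0,0,0,0,0,0,0,0,0,0,0,0,0],
  jaw=0,
  squeeze=40,
)

```text
time_s: 29.83
tcp_pos: [0.4377, -0.195, 0.0323]
eef_rot: [19.3, 90.0, -163.7]
contact_force: [-1.0, -0.4, -0.3]
gripper_width: 0.0163
```

>>> play_rows(
  series=[0,0,0,0,0,0,0,0,0,0,0,0,0,0,0,0,0,0,0,0],
)

```text
time_s: 30.25
tcp_pos: [0.4377, -0.195, 0.0324]
eef_rot: [137.1, 90.0, -46.0]
contact_force: [0.8, -0.6, 0.6]
gripper_width: 0.0102
```

Run:
```python
from h import *
from plant import *
plan([.437,-.195,.031],177.1,5,4)
c=capture("wrist");np.savez("w17.npz",**c);cv2.imwrite("pics/w17.png",c["img"])
```

```text
t 30.25 tcp [ 0.4377 -0.195   0.0324] x [ 0. -0. -1.] jaw 176.99 F [ 0.8 -0.6  0.6] M [-0.01 -0.06 -0.03] w 0.0102 j [ -0.  12. -35.   0. -43.  -3.]
[0.0003, 0.0, 0.0001, -0.0004, 0.0003, 0.0, 0.0001, -0.0004, 0.0003, 0.0, 0.0001, -0.0004, 0.0003, 0.0, 0.0001, -0.0004, 0.0003, 0.0, 0.0001, -0.0004]
```

View pics/w17.png

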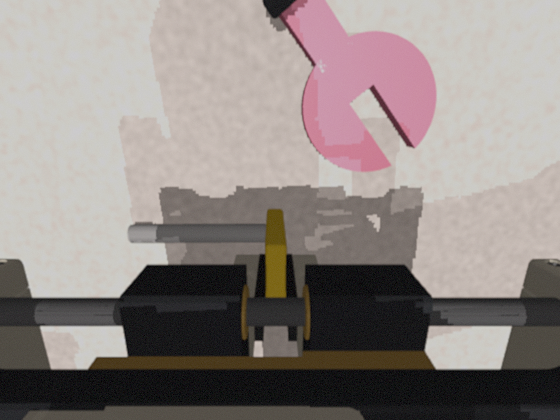

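>>> play_rows(
  series=[-0.003,0,0,0,-0.005,0,0,0,-0.01,0,0,0,-0.015,0,0,0,-0.015,0,0,0],
  squeeze=50,
)

```text
time_s: 30.72
tcp_pos: [0.4371, -0.195, 0.0809]
eef_rot: [0.1, 89.9, 177.1]
contact_force: [0.7, 0.6, -1.2]
gripper_width: 0.0101
```

>>> play_rows(
  series=[-0.015,0,0,0,-0.013,0,0,0,-0.005,0,0,0,0,0,0,0,0,0,0,0],
)

```text
time_s: 31.13
tcp_pos: [0.4374, -0.1949, 0.1132]
eef_rot: [-111.6, 90.0, 65.4]
contact_force: [-0.6, 0.4, -1.2]
gripper_width: 0.0098
```

Run:
```python
from h import *
from plant import *
b=np.array([.5014,.0345]);u=np.array([np.cos(np.radians(81)),np.sin(np.radians(81))])
plan([*(b-.175*u),.115],261,15,3)
c=capture("wrist");np.savez("w18.npz",**c);cv2.imwrite("pics/w18.png",c["img"])
```

```text
t 31.13 tcp [ 0.4374 -0.1949  0.1132] x [ 0.  0. -1.] jaw 176.98 F [-0.6  0.4 -1.2] M [ 0.05  0.18 -0.01] w 0.0098 j [ -0.   6. -30.  -0. -54.  -3.]
[-0.0, -0.004, -0.002, -0.0978, -0.0, -0.004, -0.003, -0.0978, -0.0, -0.003, -0.003, -0.0978, -0.0, -0.003, -0.003, -0.0978, -0.0, -0.003, -0.004, -0.0978]
[-0.0, -0.002, -0.004, -0.0978, -0.0, -0.002, -0.004, -0.0978, -0.0, -0.002, -0.004, -0.0978, -0.0, -0.001, -0.004, -0.0978, -0.0, -0.001, -0.004, -0.0978]
[-0.0, -0.0, -0.004, -0.0978, -0.0, 0.0, -0.004, -0.0978, -0.0, 0.001, -0.004, -0.0978, -0.0, 0.001, -0.004, -0.0978, -0.0, 0.001, -0.004, -0.0978]
```

View pics/w18.png

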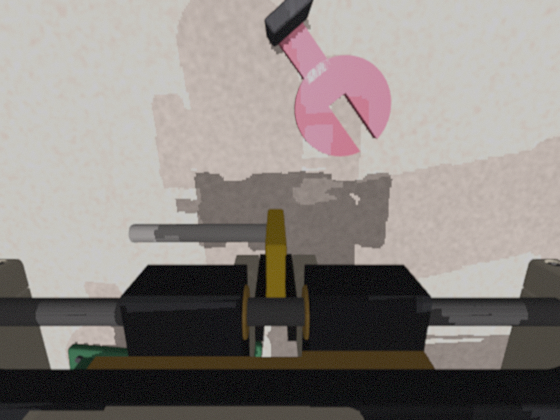

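>>> play_rows(
  series=[0,-0.004,-0.002,-0.0978,0,-0.004,-0.003,-0.0978,0,-0.003,-0.003,-0.0978,0,-0.003,-0.003,-0.0978,0,-0.003,-0.004,-0.0978],
)

```text
time_s: 31.6
tcp_pos: [0.4495, -0.1756, 0.1122]
eef_rot: [-28.4, 89.9, 176.9]
contact_force: [-0.3, 0.5, -0.9]
gripper_width: 0.01
```

>>> play_rows(
  series=[0,-0.002,-0.004,-0.0978,0,-0.002,-0.004,-0.0978,0,-0.002,-0.004,-0.0978,0,-0.001,-0.004,-0.0978,0,-0.001,-0.004,-0.0978],
)

```text
time_s: 32.02
tcp_pos: [0.4611, -0.1573, 0.1122]
eef_rot: [-53.4, 89.9, 179.9]
contact_force: [0.7, 0.5, -1.0]
gripper_width: 0.0099
```

>>> play_rows(
  series=[0,0,-0.004,-0.0978,0,0,-0.004,-0.0978,0,0.001,-0.004,-0.0978,0,0.001,-0.004,-0.0978,0,0.001,-0.004,-0.0978],
)

```text
time_s: 32.43
tcp_pos: [0.4726, -0.1406, 0.1121]
eef_rot: [-79.6, 89.9, -178.3]
contact_force: [0.9, 0.5, -0.7]
gripper_width: 0.0102
```

>>> play_rows(
  series=[0,0,0,0,0,0,0,0,0,0,0,0,0,0,0,0,0,0,0,0],
)

```text
time_s: 32.85
tcp_pos: [0.473, -0.1409, 0.1132]
eef_rot: [-75.5, 90.0, -174.6]
contact_force: [-0.2, 0.2, -1.1]
gripper_width: 0.0097
```

Run:
```python
from h import *
from plant import *
b=np.array([.5014,.0345]);u=np.array([np.cos(np.radians(81)),np.sin(np.radians(81))])
plan([*(b-.175*u),.0755],261,5,4)
for n in("wrist","top","scene"):
    c=capture(n);np.savez(n+"19.npz",**c);v=c["img"]
    if n!="wrist":
        x,y=project(c,[[.5,-.02,.05]])[0].astype(int);v=cv2.resize(v[y-60:y+60,x-80:x+80],None,fx=5,fy=5,interpolation=cv2.INTER_CUBIC)
    cv2.imwrite(f"pics/{n}19.png",v)
```

```text
t 32.85 tcp [ 0.473  -0.1409  0.1132] x [-0. -0. -1.] jaw -99.05 F [-0.2  0.2 -1.1] M [-0.06  0.16  0.01] w 0.0097 j [  6.   7. -28.  -0. -55.  75.]
[0.0075, 0.0001, -0.0005, -0.0002, 0.0075, 0.0001, -0.0005, -0.0002, 0.0075, 0.0001, -0.0005, -0.0002, 0.0075, 0.0001, -0.0005, -0.0002, 0.0075, 0.0001, -0.0005, -0.0002]
```

View pics/wrist19.png

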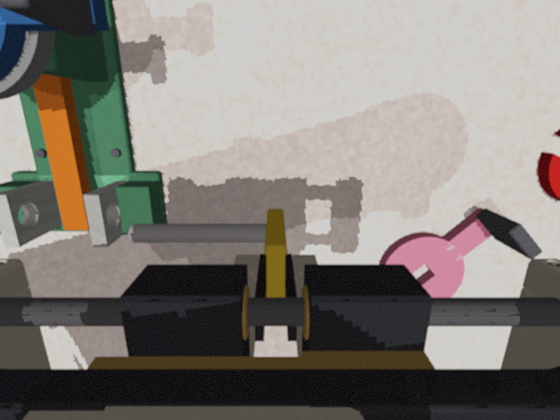

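View pics/top19.png

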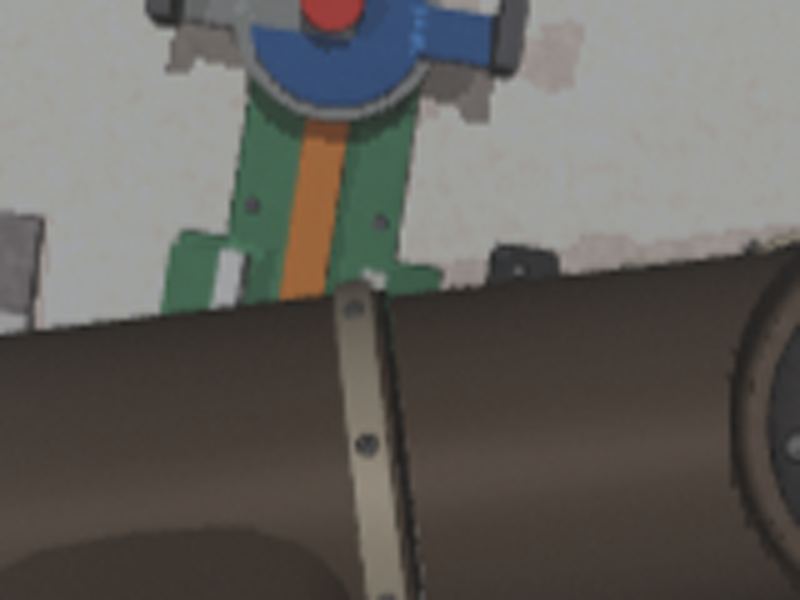

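View pics/scene19.png

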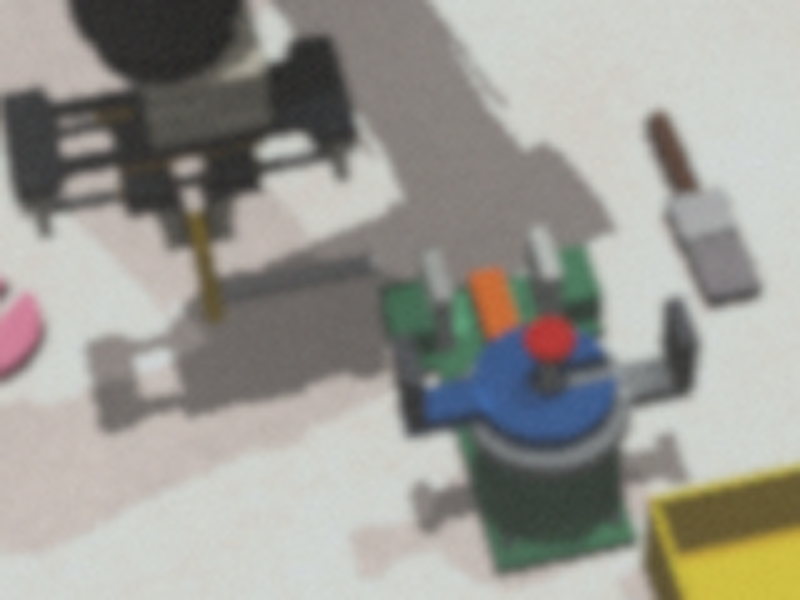

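Run:
```python
from h import *
c=dict(np.load("wrist19.npz"))
b=np.array([.5014,.0345]);u=np.array([np.cos(np.radians(81)),np.sin(np.radians(81))])
print(project(c,[[*(b-.042*u),.05],[*(b+.03*u),.05]]))
print("lugtops",project(c,[[*(b+k*u+l*np.array([u[1],-u[0]])),.067] for k in(-.042,-.03,.03,.042) for l in (-.022,.022)]).round(1).tolist())
cv2.imwrite("pics/w19b.png",cv2.resize(c["img"][160:260,0:160],None,fx=5,fy=5,interpolation=cv2.INTER_CUBIC))
s,p,r=pose()
ax=r.apply([.0254,0,-.106])+p;print("tip",ax,project(c,[ax]))
```

```text
[[113.87263358 214.73511218]
 [ 28.87703213 214.80486581]]
lugtops [[107.9, 246.7], [98.9, 194.4], [93.3, 246.7], [83.4, 194.4], [19.8, 246.8], [6.0, 194.4], [5.1, 246.8], [-9.5, 194.5]]
tip [ 0.48970791 -0.03612962  0.08796061] [[129.23608876 231.07768987]]
```

View pics/w19b.png

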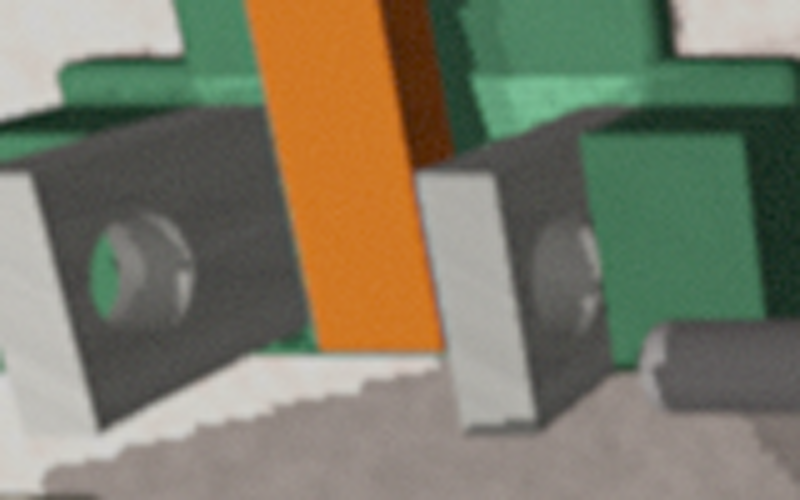

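Run:
```python
from h import *
s,p0,r0=pose()
for f,tcp,jaw in (("w17",[.4377,-.195,.0324],176.99),("w18",[.4374,-.1949,.1132],176.98),("wrist19",list(p0),-99.05)):
    c=dict(np.load(f+".npz"));g=cv2.cvtColor(c["img"],cv2.COLOR_BGR2GRAY).astype(float)
    j=np.radians(jaw);q=R.align_vectors([[0,0,-1],[np.cos(j),np.sin(j),0]],[[1,0,0],[0,0,1]])[0]
    for x in (150,190,220,250):
        col=g[215:250,x];d=np.abs(np.diff(cv2.GaussianBlur(col[:,None],(1,3),0).ravel()))
        up=d[:15].argmax()+215.5;lo=d[20:].argmax()+235.5
        m=(up+lo)/2;z=tcp[2]-.0254
        w=np.r_[onplane(c,[[x,m]],z)[0],z];print(f,x,up,lo,q.inv().apply(w-tcp).round(4))
```

```text
w17 150 221.5 242.5 [ 0.0254  0.0002 -0.0921]
w17 190 223.5 242.5 [ 0.0254 -0.0006 -0.0628]
w17 220 223.5 242.5 [ 0.0254 -0.0005 -0.0407]
w17 250 223.5 241.5 [ 0.0254 -0.0001 -0.0186]
w18 150 223.5 241.5 [ 0.0254 -0.0002 -0.0922]
w18 190 223.5 241.5 [ 0.0254 -0.0002 -0.0628]
w18 220 223.5 246.5 [ 0.0254 -0.0022 -0.0408]
w18 250 223.5 247.5 [ 0.0254 -0.0026 -0.0187]
wrist19 150 223.5 242.5 [ 0.0254 -0.0016 -0.091 ]
wrist19 190 223.5 242.5 [ 0.0254 -0.0016 -0.0615]
wrist19 220 223.5 242.5 [ 0.0254 -0.0016 -0.0395]
wrist19 250 223.5 242.5 [ 0.0254 -0.0016 -0.0174]
```

>>> play_rows(
  series=[0.01,0.0005,0,0,0.012,0.0005,0,0,0.01,0.0005,0,0,0.005,0,0,0,0.001,0,0,0],
)

```text
time_s: 33.42
tcp_pos: [0.4736, -0.141, 0.0738]
eef_rot: [-79.3, 89.8, -178.3]
contact_force: [-0.2, 0.3, -1.3]
gripper_width: 0.0106
```

>>> play_rows(
  series=[0,0,0,0,0,0,0,0,0,0,0,0,0,0,0,0,0,0,0,0],
)

```text
time_s: 33.83
tcp_pos: [0.4749, -0.1409, 0.0758]
eef_rot: [104.4, 90.0, 5.5]
contact_force: [1.2, -0.1, -1.1]
gripper_width: 0.01
```

Run:
```python
from h import *
from plant import *
s,p0,r0=pose()
c=capture("wrist");np.savez("w20.npz",**c)
b=np.array([.5014,.0345]);u=np.array([np.cos(np.radians(81)),np.sin(np.radians(81))])
plan([*(b-.175*u),.0755],261,5,4)
print("bores pred",project(c,[[*(b-.042*u),.05],[*(b+.03*u),.05]]))
print("tip pred",project(c,[r0.apply([.0254,0,-.106])+p0,r0.apply([.0254,0,-.05])+p0]))
cv2.imwrite("pics/w20.png",cv2.resize(c["img"][160:260,0:280],None,fx=2.8,fy=2.8,interpolation=cv2.INTER_CUBIC))
```

```text
t 33.88 tcp [ 0.4749 -0.1409  0.0757] x [ 0.001  0.    -1.   ] jaw -98.96 F [-0.9  0.3 -0.7] M [-0.07  0.17 -0.02] w 0.0099 j [  6.  10. -31.   0. -49.  75.]
[0.0, -0.0002, -0.0005, 0.0001, 0.0, -0.0002, -0.0005, 0.0001, 0.0, -0.0002, -0.0005, 0.0001, 0.0, -0.0002, -0.0005, 0.0001, 0.0, -0.0002, -0.0005, 0.0001]
bores pred [[ 89.97457765 232.43473385]
 [ -7.8311626  232.35089223]]
tip pred [[129.42355911 231.07774252]
 [205.70854133 231.08777945]]
```

View pics/w20.png

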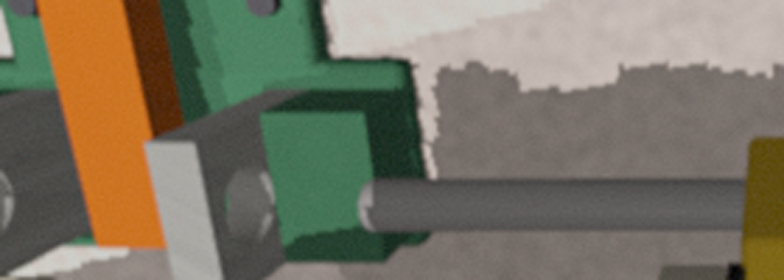

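The shaft's centre row (233) matches the near bore's row (233). I push in along the tool's −z.

>>> play_rows(
  series=[0,0,-0.008,0,0,0,-0.008,0,0,0,-0.008,0,0,0,-0.008,0,0,0,-0.008,0],
)

```text
time_s: 34.3
tcp_pos: [0.4811, -0.1004, 0.0754]
eef_rot: [119.1, 90.0, 20.1]
contact_force: [0.0, -0.2, -1.2]
gripper_width: 0.01
```

>>> play_rows(
  series=[0,0,-0.006,0,0,0,-0.006,0,0,0,-0.006,0,0,0,0,0,0,0,0,0],
)

```text
time_s: 34.72
tcp_pos: [0.4837, -0.0833, 0.0753]
eef_rot: [-60.0, 90.0, -158.9]
contact_force: [0.4, 0.1, -2.5]
gripper_width: 0.0103
```

Run:
```python
from h import *
from plant import *
s,p0,r0=pose()
c=capture("wrist");np.savez("w21.npz",**c)
b=np.array([.5014,.0345]);u=np.array([np.cos(np.radians(81)),np.sin(np.radians(81))])
plan([*(b-.048*u),.0755],261,5,4)
cv2.imwrite("pics/w21.png",cv2.resize(c["img"][160:260,0:280],None,fx=2.8,fy=2.8,interpolation=cv2.INTER_CUBIC))
```

```text
t 34.77 tcp [ 0.4837 -0.0836  0.0753] x [-0. -0. -1.] jaw -98.94 F [-0.3  0.9 -1.1] M [-0.14  0.16 -0.04] w 0.0097 j [ 13.  10. -31.   0. -49.  68.]
[-0.0, -0.0002, -0.0143, 0.0002, -0.0, -0.0002, -0.0143, 0.0002, -0.0, -0.0002, -0.0143, 0.0002, -0.0, -0.0002, -0.0143, 0.0002, -0.0, -0.0002, -0.0143, 0.0002]
```

View pics/w21.png

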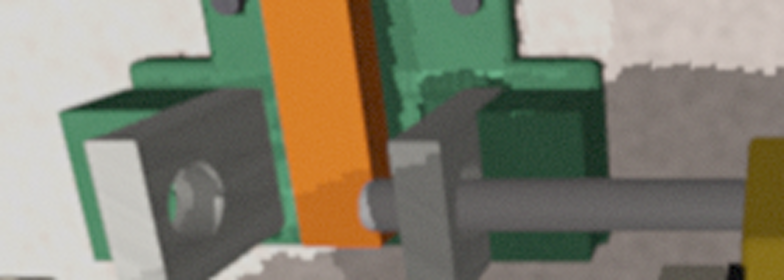

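>>> play_rows(
  series=[0,0.0003,-0.008,0,0,0.0003,-0.008,0,0,0.0002,-0.008,0,0,0,-0.008,0,0,0,-0.005,0],
)

```text
time_s: 35.18
tcp_pos: [0.4906, -0.0461, 0.0754]
eef_rot: [118.8, 90.0, 19.8]
contact_force: [-0.2, -0.3, -1.8]
gripper_width: 0.0102
```

>>> play_rows(
  series=[0,0,0,0,0,0,0,0,0,0,0,0,0,0,0,0,0,0,0,0],
)

```text
time_s: 35.6
tcp_pos: [0.4902, -0.0475, 0.0753]
eef_rot: [-57.5, 90.0, -156.5]
contact_force: [-0.1, 0.2, -1.4]
gripper_width: 0.0103
```

Run:
```python
from h import *
from plant import *
s,p0,r0=pose()
c=capture("wrist");np.savez("w22.npz",**c)
b=np.array([.5014,.0345]);u=np.array([np.cos(np.radians(81)),np.sin(np.radians(81))])
plan([*(b-.048*u),.0755],261,5,4)
cv2.imwrite("pics/w22.png",cv2.resize(c["img"][160:260,0:280],None,fx=2.8,fy=2.8,interpolation=cv2.INTER_CUBIC))
```

```text
t 35.65 tcp [ 0.4902 -0.0475  0.0753] x [-0. -0. -1.] jaw -98.98 F [-0.   0.3 -1. ] M [-0.12  0.14 -0.01] w 0.0102 j [ 17.  10. -31.  -0. -49.  64.]
[-0.0, -0.0003, -0.0069, 0.0001, -0.0, -0.0003, -0.0069, 0.0001, -0.0, -0.0003, -0.0069, 0.0001, -0.0, -0.0003, -0.0069, 0.0001, -0.0, -0.0003, -0.0069, 0.0001]
```

View pics/w22.png

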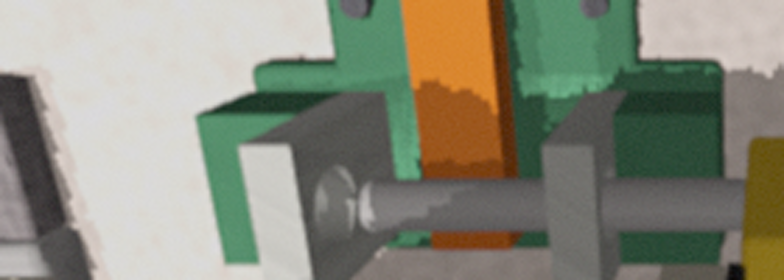

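>>> play_rows(
  series=[0,0.0003,-0.003,0,0,0.0003,-0.003,0,0,0,-0.003,0,0,0,-0.003,0,0,0,-0.003,0],
)

```text
time_s: 36.07
tcp_pos: [0.4932, -0.0321, 0.0754]
eef_rot: [-100.3, 90.0, 160.7]
contact_force: [0.0, 0.5, -0.7]
gripper_width: 0.01
```

>>> play_rows(
  series=[0,0,-0.003,0,0,0,-0.003,0,0,0,-0.003,0,0,0,-0.002,0,0,0,0,0],
)

```text
time_s: 36.48
tcp_pos: [0.495, -0.0212, 0.0754]
eef_rot: [119.7, 90.0, 20.8]
contact_force: [-0.4, 0.7, -1.4]
gripper_width: 0.0103
```

Run:
```python
from h import *
from plant import *
s,p0,r0=pose()
c=capture("wrist");np.savez("w23.npz",**c)
b=np.array([.5014,.0345]);u=np.array([np.cos(np.radians(81)),np.sin(np.radians(81))])
plan([*(b-.048*u),.0755],261,5,4)
cv2.imwrite("pics/w23.png",cv2.resize(c["img"][160:260,0:300],None,fx=2.6,fy=2.6,interpolation=cv2.INTER_CUBIC))
```

```text
t 36.53 tcp [ 0.4949 -0.0214  0.0754] x [-0. -0. -1.] jaw -98.94 F [ 0.6 -0.3 -1. ] M [-0.15  0.16 -0.02] w 0.0100 j [ 20.  10. -31.  -0. -49.  61.]
[-0.0, -0.0005, -0.0017, 0.0002, -0.0, -0.0005, -0.0017, 0.0002, -0.0, -0.0005, -0.0017, 0.0002, -0.0, -0.0005, -0.0017, 0.0002, -0.0, -0.0005, -0.0017, 0.0002]
```

View pics/w23.png

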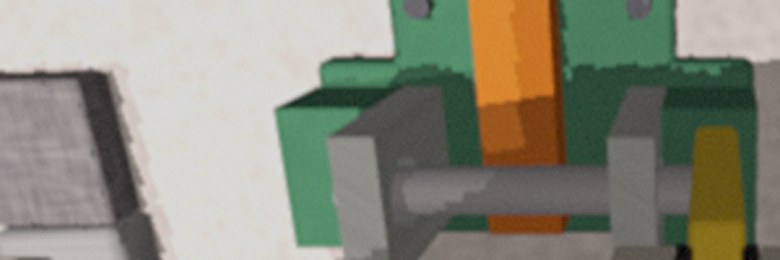

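>>> play_rows(
  series=[0,0,-0.002,0,0,0,-0.002,0,0,0,-0.0015,0,0,0,-0.001,0,0,0,0,0],
)

```text
time_s: 36.95
tcp_pos: [0.496, -0.0151, 0.0754]
eef_rot: [102.3, 90.0, 3.3]
contact_force: [0.4, 0.1, -0.3]
gripper_width: 0.0099
```

>>> play_rows(
  series=[0,0,-0.001,0,0,0,-0.001,0,0,0,0,0,0,0,0,0,0,0,0,0],
)

```text
time_s: 37.37
tcp_pos: [0.4962, -0.0132, 0.0754]
eef_rot: [-108.7, 90.0, 152.3]
contact_force: [0.5, -0.1, -0.9]
gripper_width: 0.0098
```

Run:
```python
from h import *
from plant import *
c=capture("wrist");np.savez("w24.npz",**c)
b=np.array([.5014,.0345]);u=np.array([np.cos(np.radians(81)),np.sin(np.radians(81))])
plan([*(b-.048*u),.0755],261,5,4)
cv2.imwrite("pics/w24.png",cv2.resize(c["img"][160:260,80:330],None,fx=3.1,fy=3.1,interpolation=cv2.INTER_CUBIC))
```

```text
t 37.42 tcp [ 0.4962 -0.0133  0.0754] x [ 0.  0. -1.] jaw -98.96 F [-0.6  0.2 -0.5] M [-0.15  0.13  0.01] w 0.0104 j [ 21.  10. -31.  -0. -49.  60.]
[-0.0, -0.0005, 0.0, 0.0001, -0.0, -0.0005, 0.0, 0.0001, -0.0, -0.0005, 0.0, 0.0001, -0.0, -0.0005, 0.0, 0.0001, -0.0, -0.0005, 0.0, 0.0001]
```

View pics/w24.png

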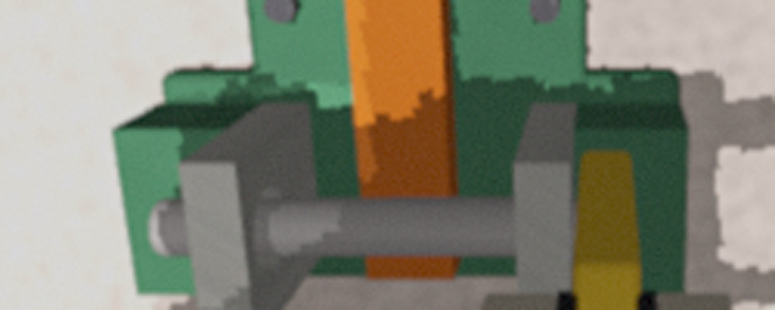

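>>> play_rows(
  series=[0,0,-0.001,0,0,0,-0.0005,0,0,0,-0.0005,0,0,0,0,0,0,0,0,0],
)

```text
time_s: 37.83
tcp_pos: [0.4965, -0.0113, 0.0753]
eef_rot: [-50.7, 90.0, -149.7]
contact_force: [-0.3, 0.6, -1.0]
gripper_width: 0.0104
```

>>> play_rows(
  series=[0,0,-0.0005,0,0,0,-0.0005,0,0,0,0,0,0,0,0,0,0,0,0,0],
)

```text
time_s: 38.25
tcp_pos: [0.4966, -0.0104, 0.0754]
eef_rot: [-24.5, 90.0, -123.5]
contact_force: [-0.9, -2.1, -0.6]
gripper_width: 0.0104
```

>>> play_rows(
  series=[0,0,-0.0005,0,0,0,-0.0005,0,0,0,-0.0005,0,0,0,0,0,0,0,0,0],
)

```text
time_s: 38.67
tcp_pos: [0.4966, -0.0096, 0.0754]
eef_rot: [-22.1, 89.9, -121.1]
contact_force: [-0.6, -5.3, 1.1]
gripper_width: 0.0105
```

>>> play_rows(
  series=[0.001,0,0,0,0.001,0,0,0,0,0,0,0,0,0,0,0,0,0,0,0],
)

```text
time_s: 39.08
tcp_pos: [0.4966, -0.0103, 0.0739]
eef_rot: [-8.2, 89.9, -107.2]
contact_force: [-0.6, -8.8, 5.1]
gripper_width: 0.01
```

Run:
```python
from h import *
from plant import *
c=capture("wrist");np.savez("w25.npz",**c)
b=np.array([.5014,.0345]);u=np.array([np.cos(np.radians(81)),np.sin(np.radians(81))])
plan([*(b-.048*u),.0755],261,5,4)
cv2.imwrite("pics/w25.png",cv2.resize(c["img"][160:260,80:330],None,fx=3.1,fy=3.1,interpolation=cv2.INTER_CUBIC))
```

```text
t 39.13 tcp [ 0.4966 -0.0102  0.0739] x [-0.001 -0.002 -1.   ] jaw -98.94 F [-0.  -9.1  5.2] M [-3.7   0.52  0.04] w 0.0100 j [ 22.  10. -31.   0. -49.  59.]
[-0.0003, -0.0005, 0.0006, 0.0002, -0.0003, -0.0005, 0.0006, 0.0002, -0.0003, -0.0005, 0.0006, 0.0002, -0.0003, -0.0005, 0.0006, 0.0002, -0.0003, -0.0005, 0.0006, 0.0002]
```

View pics/w25.png

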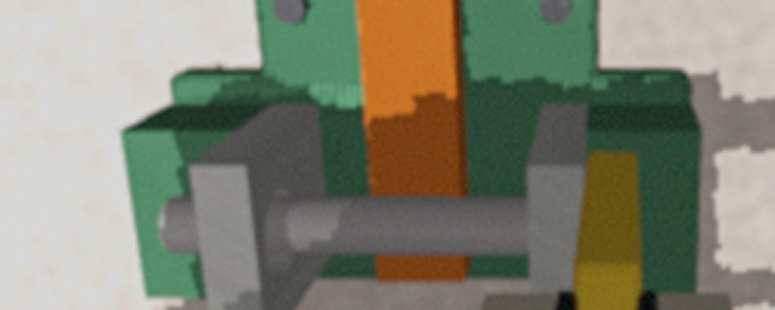

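>>> play_rows(
  series=[0,0,0,0,0,0,0,0,0,0,0,0,0,0,0,0,0,0,0,0],
  jaw=35,
)

```text
time_s: 39.55
tcp_pos: [0.4971, -0.0084, 0.0734]
eef_rot: [148.0, 90.0, 49.1]
contact_force: [0.1, 0.4, -0.2]
gripper_width: 0.0306
```

Run:
```python
from h import *
from plant import *
c=capture("wrist");np.savez("w26.npz",**c)
b=np.array([.5014,.0345]);u=np.array([np.cos(np.radians(81)),np.sin(np.radians(81))])
plan([*(b-.048*u),.0755],261,5,4)
cv2.imwrite("pics/w26.png",cv2.resize(c["img"][160:300,80:330],None,fx=3.1,fy=3.1,interpolation=cv2.INTER_CUBIC))
```

```text
t 39.60 tcp [ 0.4971 -0.0085  0.0733] x [ 0.  0. -1.] jaw -98.95 F [ 1.   0.9 -0.4] M [-0.08  0.12  0.04] w 0.0301 j [ 22.  10. -31.  -0. -49.  59.]
[-0.0004, -0.0005, 0.001, 0.0002, -0.0004, -0.0005, 0.001, 0.0002, -0.0004, -0.0005, 0.001, 0.0002, -0.0004, -0.0005, 0.001, 0.0002, -0.0004, -0.0005, 0.001, 0.0002]
```

View pics/w26.png

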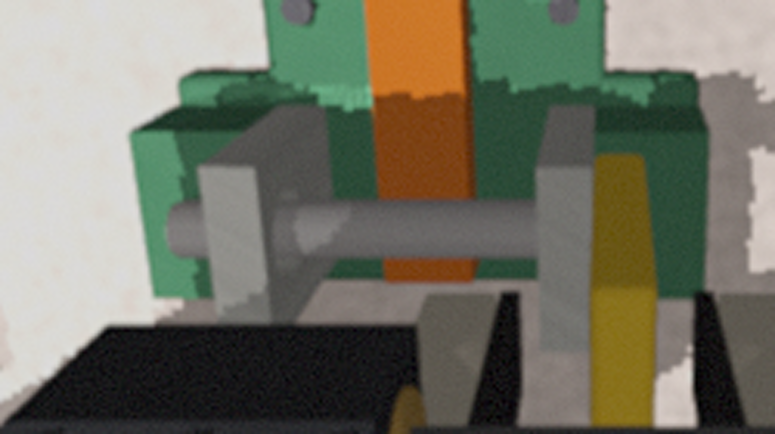

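The handle is flush with the lug, at (590,190) in the crop, and the shaft runs through both lugs above the tongue. I withdraw straight up.

>>> play_rows(
  series=[-0.005,0,0,0,-0.015,0,0,0,-0.02,0,0,0,-0.03,0,0,0,-0.03,0,0,0],
)

```text
time_s: 40.02
tcp_pos: [0.4963, -0.0089, 0.1744]
eef_rot: [-61.6, 89.9, -160.6]
contact_force: [1.2, 0.6, -0.3]
gripper_width: 0.0303
```

>>> play_rows(
  series=[-0.02,0,0,0,-0.015,0.01,0.02,0,0,-0.02,0.03,0,0,-0.02,0.03,0,0,-0.01,0.02,0],
)

```text
time_s: 40.43
tcp_pos: [0.4397, -0.1025, 0.2089]
eef_rot: [168.7, 90.0, 69.7]
contact_force: [-0.1, -0.3, -0.8]
gripper_width: 0.0307
```

>>> play_rows(
  series=[0,-0.01,0.02,0,0,0,0.01,0,0,0,0,0,0,0,0,0,0,0,0,0],
)

```text
time_s: 40.85
tcp_pos: [0.4279, -0.129, 0.2084]
eef_rot: [125.9, 90.0, 26.9]
contact_force: [-0.3, -0.1, 0.2]
gripper_width: 0.0308
```

Run:
```python
from h import *
from plant import *
plan([.47,-.12,.2],261,5,4)
for n in("wrist","top","scene"):
    c=capture(n);np.savez(n+"27.npz",**c);v=c["img"]
    if n!="wrist":
        x,y=project(c,[[.55,.02,.08]])[0].astype(int);v=cv2.resize(v[y-60:y+60,x-80:x+80],None,fx=5,fy=5,interpolation=cv2.INTER_CUBIC)
    cv2.imwrite(f"pics/{n}27.png",v)
```

```text
t 40.85 tcp [ 0.4279 -0.129   0.2084] x [ 0.  0. -1.] jaw -98.96 F [-0.3 -0.1  0.2] M [-0.07  0.15 -0.03] w 0.0308 j [  9.  -2. -25.  -0. -67.  72.]
[0.0017, 0.008, -0.0031, 0.0001, 0.0017, 0.008, -0.0031, 0.0001, 0.0017, 0.008, -0.0031, 0.0001, 0.0017, 0.008, -0.0031, 0.0001, 0.0017, 0.008, -0.0031, 0.0001]
```

View pics/wrist27.png

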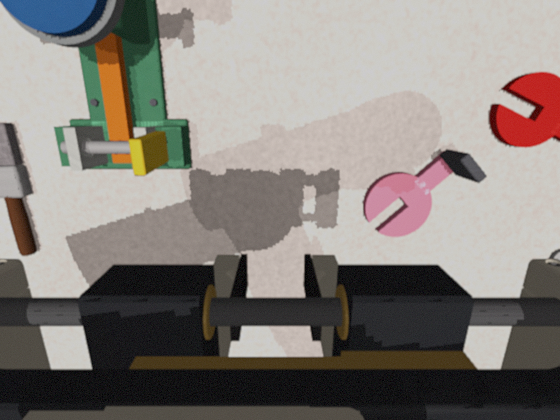

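View pics/top27.png

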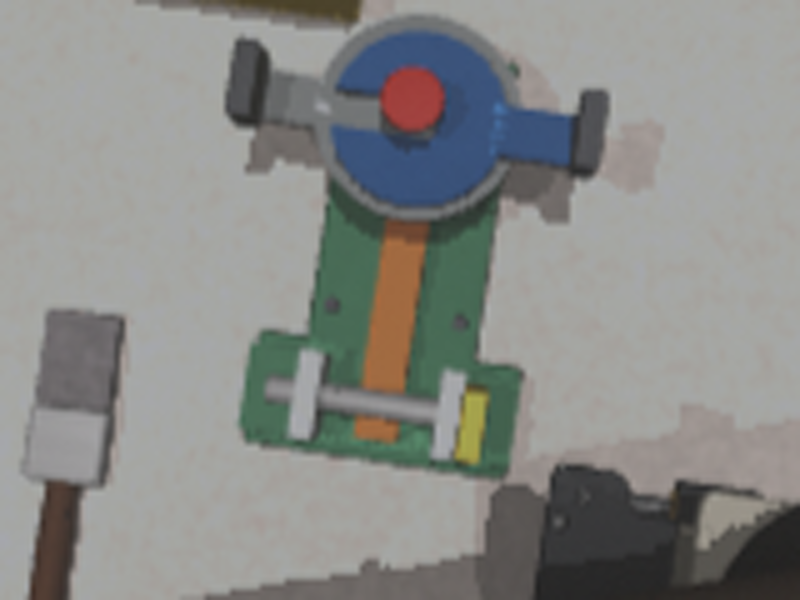

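View pics/scene27.png

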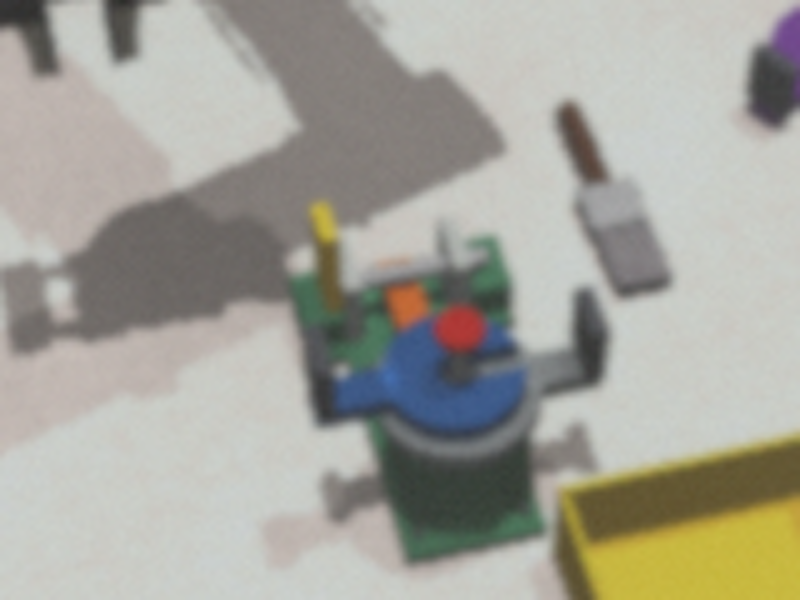

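Run:
```python
from h import *
c=dict(np.load("top27.npz"));c0=dict(np.load("top0.npz"))
hsv=cv2.cvtColor(c["img"],cv2.COLOR_BGR2HSV).astype(int);H,S,V=hsv[...,0],hsv[...,1],hsv[...,2]
def at(m,x0,y0,x1,y1):
    n=np.zeros(m.shape,bool);n[y0:y1,x0:x1]=m[y0:y1,x0:x1];return big(n)[0]
cap=at(((H<8)|(H>170))&(S>120),255,150,290,195)[2]
for z in(.187,.167):print("cap",z,onplane(c,cap,z))
y=at((H>20)&(H<35)&(S>120),270,215,310,265)[2];P=onplane(c,y,.11)[0];b=np.array([.5014,.0345]);u=np.array([np.cos(np.radians(81)),np.sin(np.radians(81))]);print("handle along y",(P-b)@u)
d=cv2.absdiff(c["img"],c0["img"]).max(2)
for n,(x0,y0,x1,y1) in dict(bin=(190,98,272,166),can=(330,115,368,160),brush=(190,215,218,290)).items():print(n,(d[y0:y1,x0:x1]>30).mean().round(3))
```

```text
cap 0.187 [[0.63565271 0.01217375]]
cap 0.167 [[0.63868102 0.01274021]]
handle along y -0.04784294338961412
bin 0.272
can 0.479
brush 0.263
```

Run:
```python
from h import *
a=cv2.imread("pics/top0.png");c=dict(np.load("top27.npz"))["img"]
f=lambda v:cv2.resize(v[90:300,180:380],None,fx=2,fy=2)
cv2.imwrite("pics/cmp.png",np.hstack([f(a),f(c)]))
g=lambda v:cv2.cvtColor(v,cv2.COLOR_BGR2GRAY).astype(np.float32)
for n,(x0,y0,x1,y1) in dict(bin=(190,98,272,166),can=(330,115,368,160),brush=(190,215,218,290)).items():
    r=cv2.matchTemplate(g(c)[y0-6:y1+6,x0-6:x1+6],g(a)[y0:y1,x0:x1],cv2.TM_CCOEFF_NORMED);print(n,cv2.minMaxLoc(r)[1:4:2])
```

```text
bin (0.9954174757003784, (6, 6))
can (0.9997668266296387, (6, 6))
brush (0.999284029006958, (6, 6))
```

View pics/cmp.png

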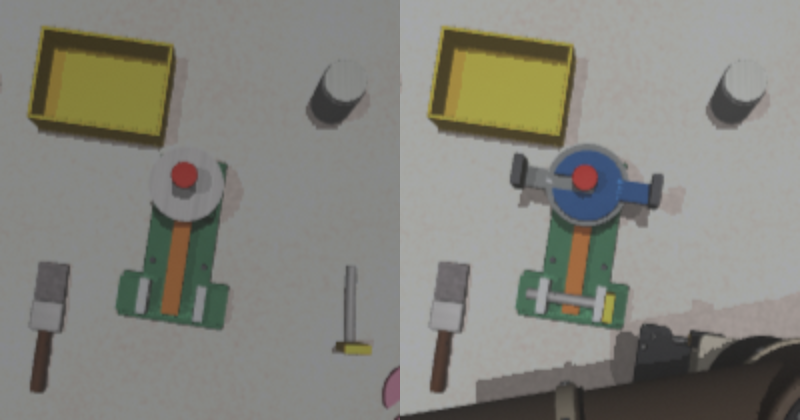

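The brush, bin and can have not moved (zero pixel shift), and everything else checks out. I hand the job in.

```bash
python3 -c "
from plant import *
print(close_job())"
```

```text
the job is handed in; nothing more can be done
None
```

I loaded the hanger and locked it, and handed the job in at about 41 s of the 72 s allowed. No verdict was reported.

**What I did**
- I slid the grey disc onto the rod from the stand's +y side and rested it on the dish.
- I put the blue disc flat on top from the −y side, so its slot is opposite the grey one's. The hanger then sank.
- I pushed the locking pin in from the −y side through both lugs until the handle met the lug, let go and drew the gripper clear.

**What my last checks showed**
- **Hanger:** the cap's image position fits a 20 mm drop, so the hanger is fully down.
- **Discs:** the top view shows the two handles on opposite sides.
- **Pin:** the handle measures 47.8 mm from the bores' mid-point, against a nominal 48 mm. The shaft shows beyond the far lug and over the tongue.
- **Bystanders:** the brush, bin and can show zero pixel shift from the start.
- **Gripper:** it is open, clear of everything, and the force reads about zero.

**What went wrong or disagreed**
- The first grasp of the pin closed on nothing; I don't know why. The pin had not moved, and the second try held.
- The discs sagged about 5–8° in the grip, so I carried them higher; they levelled when set down.
- Before the pin entered the far bore, the image showed it 1–2 mm off axis. I moved it over slightly and it went in without noticeable force.

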